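Clamp a row of glass bars and set the UV lamp to them

ROBOT

A 7-joint arm with a two-finger parallel gripper is mounted at the origin on the work surface. World frame = base frame: x ahead of the robot, y to its left, z up, the work surface at z = 0. Lengths are in m, angles in rad, forces in N, time in s.
With the tool pointing down it reaches from about 0.4 to 0.875 m from the base axis. Payload 19.3 kg.
Tool frame: the origin (TCP) lies between the finger pads; the fingertips stand 17 mm ahead of it and the grasp point (between the pads) lies 2 mm behind it; z points along the fingers, y is the line along which they close (so a half turn about z gives the same grasp; the last joint's range is limited). The gripper opens to 85 mm and grips with 20 to 120 N. Pads are 22 mm wide; open, the fingers measure 114 mm over their backs; the gripper's body (76 mm by 85 mm) begins 54 mm behind the grasp point. The pads swing forward as they close: fully open they stand 13 mm farther back than shut.
Start: joints at [1.124, 0.521, -0.036, 1.599, 0.021, 1.021, -0.113], TCP at [0.23, -0.581, 0.248] pointing down, gripper open.
Joint ranges: [-2.91, 2.91], [-0.3, 2.13], [-1.5, 1.42], [0.17, 2.43], [-1.26, 4.41], [0.16, 1.93], [-2.52, 2.52]. Speed limits (rad/s): [1.89, 1.89, 2.39, 2.39, 3.01, 3.01, 3.01].

INTERFACE

Orientations are given as [roll, pitch, yaw] about the fixed x, y, z axes, in that order (R = Rz(yaw) Ry(pitch) Rx(roll)).
In Python, from workcell import bot gives the robot as it stands.
- The arm moves only by the shell command python3 -m inch 'ROWS' [FORCE]. ROWS is JSON, a list of rows, each a list of 7 numbers: the shift along the tool's x, y, z in units of 200 mm (1.0 is 200 mm), then the turn, a rotation vector about the tool's x, y, z in units of 90 degrees (1.0 is 90 degrees), then the opening, from 0 (shut) to 1 (fully open). In form: [[x, y, z, rx, ry, rz, grip], ...]. A call has 1 to 20 rows; each row is the pose to reach, as a shift and turn from the pose commanded when the call began, along the tool's axes at that moment; what a row does not reach only later rows make up. A row lasts 1/8 s, in which the tool goes at most 62.5 mm and 10.7 degrees, less where a joint would pass 70% of its speed; a pose out of reach is approached as far as the arm can. A call with a number of a shift or a turn outside -1 to 1 is refused whole. A call with a gripper value outside its range is refused whole. The fingers move at their own pace and stop on an object; FORCE is the grip in N (left out, the last holds). Time passes only in rows, so rows that repeat a pose let the fingers close. It gives the time, the measured TCP pose, the force, the opening and the grip force at its end, in the units of the state.
- bot.observe(): the state, without advancing time (a new reading comes with each control period).
- bot.grab_frame(name): name is "side" or "top"; returns a dict with "img" (420x560x3 uint8, red, green, blue), "z_map" (420x560 float32, m along the optical axis (not along the pixel's ray), 0 where there is no reading), "vfov" (degrees; the focal length in pixels is half the picture's height over the tangent of half this angle, whatever the lens; pixels are square), "cx", "cy" (the principal point, pixels), "rvec" (rotation vector, rad) and "tvec" (3), from world to camera coordinates, as OpenCV has them. Camera axes: x right, y down, z forward; pixel columns grow to the right and rows downward; lengths in m; the calibration is good to about 2 mm. A picture is of the moment at which its call begins.
- bot.job_done(): hands the job in; it is judged then, once.
The state is a dict: "clock": time; "qpos": joint angles; "qd": joint speeds; "joint_efforts": joint torques, N m; "position": TCP position; "tool_rot": TCP orientation; "force": force on the tool from outside, world axes, zero at the start; "moment": the same for the moment, N m; "grip_width": finger opening in m; "finger_force": force on a finger pad.
Only numpy, scipy, OpenCV 4.12 (cv2) and the standard library are available. Lean on these libraries where they do the work, as an engineer would, in place of code of your own. Each camera call takes 0.05 s, during which the arm holds its last target. There are 200 camera calls.

TASK

The glass bars lying on the sorting board are coated ready for edge bonding: lay every one of them across the bed of the bonding jig, side by side between jaw and fence and with their ends in line along the middle of the bed, then wind the handwheel clockwise until the jaw holds the whole row tight against the fence. Only when the row is tight, lift the UV lamp off its charging stand by its handle and set it down gently, upright on the bench, alongside the jig on the robot's side, right next to the row, its window squarely facing the glass and some 20 mm from the edge of the bed. Leave the row clamped and the bottle, brush and foil roll where they are.

Things in the scene. Friction and masses are not known exactly. Their poses are not given: they have to be found in the camera images.
- jig: fixed bonding jig: open flat bed, 96 mm wide (y -48 to 48), top 22 mm above the bench, from x = -180 to 155 mm. Origin on the bench under the bed's middle line; x runs along the bed from handwheel to fence, +y is the side towards the robot, z up. A grey gear box stands on the wheel end (x -170 to -102, 74 mm wide, top 70 mm above the bench), the handwheel on it
- fence: spring-backed fence plate across the end of the bed, 66 mm wide, 11 mm thick, standing 36 mm above the bed, with a fixed block behind it; origin on the bed at the middle of its rubber face, which faces the jaw and stands at jig x = 115 mm when free; pressed with over 8 N it gives, up to 8 mm at 24 N, so as to keep up the pressure; axes as the jig
- jaw: sliding jaw, 66 mm wide, 25 mm thick and 36 mm high, driven by the handwheel 12 mm a turn and pushing the bars before it; wide open it is 180 mm from the fence. Origin on the bed at the middle of its rubber face, which faces the fence; axes as the jig. Its screw is self-locking: it stays where it is left and keeps its grip
- wheel_hub (a point): top of the handwheel's hub, on its upright axis, 99 mm above the bench. The wheel (112 mm across, rim top 96 mm above the bench) lies flat. Clockwise from above drives the jaw to the fence, anticlockwise back; about 1.5 N at the crank. A slip clutch lets the wheel turn on (some 3 N at the crank) once the row is tight and the fence pressed back
- crank_grip (a point): middle of the upright crank handle on the wheel's rim, 120 mm above the bench and 50 mm from the wheel's axis: a revolving cylinder 18 mm in diameter and 44 mm tall that turns freely in the grip, so it can be led round in circles without turning the hand
- board: fixed flat sorting board 200 x 200 mm, 6 mm thick, papered white, on which the glass bars lie; origin under its centre
- stand: charging stand of the lamp, fixed: a black plinth 120 (x) x 140 (y) mm, 40 mm high with a flat top; origin under its centre. Board and stand lie on either side of the jig, either way round
- lamp: cordless UV lamp, about 0.75 kg: white body 70 mm deep (x), 100 mm wide (y), 88 mm high with a flat foot, and a bar handle over the top; origin at the centre of its underside. The dark window with rows of LEDs is on its +x face, cooling fins on -x
- lamp_window (a point): centre of the lamp's window, 34 mm ahead (+x) of its origin and 46 mm above its underside
- lamp_handle (a point): middle of the lamp's handle bar, 130 mm above its underside; the bar is 18 x 18 mm, runs along the lamp's y with 74 mm clear length, with 33 mm clear below it; pinch it across (along the lamp's x) from above
- bar1: pale grey-green glass bar 60 x 24 x 24 mm, 86 g; origin at its centre, long axis x; all bars are alike. Between 3 and 5 of them are present, lying flat on the sorting board
- bar2: pale grey-green glass bar 60 x 24 x 24 mm, 86 g; origin at its centre, long axis x; all bars are alike. Between 3 and 5 of them are present, lying flat on the sorting board
- bar3: pale grey-green glass bar 60 x 24 x 24 mm, 86 g; origin at its centre, long axis x; all bars are alike. Between 3 and 5 of them are present, lying flat on the sorting board
- bar4: pale grey-green glass bar 60 x 24 x 24 mm, 86 g; origin at its centre, long axis x; all bars are alike. Between 3 and 5 of them are present, lying flat on the sorting board
- bar5: pale grey-green glass bar 60 x 24 x 24 mm, 86 g; origin at its centre, long axis x; all bars are alike. Between 3 and 5 of them are present, lying flat on the sorting board
- glue: bystander: amber bottle, 38 mm diameter, 105 mm tall, beyond the jig
- brush: bystander: brush 170 mm long lying beyond the jig
- foil: bystander: roll of copper foil, 68 mm diameter, 12 mm high, lying beyond the jig
Mind the look-alikes: they are no part of the job. Leave any orange look-alike of the lamp alone. What is shaped like the bar2 but yellow is not meant.

How it is judged:
On the way, in this order (a step that is already met when the one before it is completed fails the run):
1. every bar lies in the row and the jaw holds the row tight against the fence (y of bar1 in the frame of jig between -0.007 and 0.007 m and x of bar1 in the frame of jig between -0.03 and 0.113 m and z of bar1 in the frame of jig between 0.03 and 0.038 m and angle between the x axis of each of bar1, bar2, bar3, bar4, bar5 and the y axis of jig, either way round below 0.1 rad and y of bar2 in the frame of jig between -0.007 and 0.007 m and x of bar2 in the frame of jig between -0.03 and 0.113 m and z of bar2 in the frame of jig between 0.03 and 0.038 m and y of bar3 in the frame of jig between -0.007 and 0.007 m and x of bar3 in the frame of jig between -0.03 and 0.113 m and z of bar3 in the frame of jig between 0.03 and 0.038 m and y of bar4 in the frame of jig between -0.007 and 0.007 m and x of bar4 in the frame of jig between -0.03 and 0.113 m and z of bar4 in the frame of jig between 0.03 and 0.038 m and y of bar5 in the frame of jig between -0.007 and 0.007 m and x of bar5 in the frame of jig between -0.03 and 0.113 m and z of bar5 in the frame of jig between 0.03 and 0.038 m and contact force between each of jaw, fence and anything else above 4 N), for 0.3 s.
2. then the lamp is lifted clear of its stand (height (world z) of lamp above 0.05 m), for 0.1 s.
At the end, for the whole second after the job is handed in: All bars across the bed (0.1 rad), centres within 7 mm of its middle line, the row held tight (4 N) between jaw and fence; lamp upright, at rest on the bench on the robot's side, window 1 to 50 mm off the bed's edge, square within 0.2 rad, lamp middle 8 to 93 mm from the fence face along the bed (all of step 1 and height (world z) of lamp below 0.004 m and angle between lamp's own z axis and vertical below 0.06 rad and x of lamp in the frame of jig between 0.022 and 0.107 m and y of lamp_window in the frame of jig between 0.049 and 0.098 m and y of lamp in the frame of jig between 0.083 and 0.134 m and angle between the x axis of lamp and the y axis of jig, either way round below 0.2 rad and linear speed of lamp below 0.02 m/s); the robot touches nothing.
It fails at once if the bottle, brush or foil roll is moved more than 20 mm (distance of any of glue, brush, foil from where it was at the start of the episode above 0.02 m).
It fails at once if the lamp is let fall: it nears the bench faster than 0.4 m/s (height (world z) of lamp between 0.006 and 0.03 m and linear speed of lamp above 0.4 m/s).
Of bar1, bar2, bar3, bar4, bar5 only 3 to 5 are there at a start; the rules pass over those that are not, and their reading is None.
At some moment in a run one of bar1, bar2, bar3, bar4, bar5, lamp may be knocked a few centimetres aside while the robot is not near it.
It also fails if it takes over 210 s, if anything falls off the work surface, if the arm or the gripper's body presses on something with over 40 N, if the wrist force passes 120 N, or if a joint passes its speed limit or range.

## Working session

There is one attempt and no reset: what is moved stays moved. The work goes in short steps, Python scripts to look and compute and a shell command to move; the robot and the scene stay as the last step left them, time stands still between calls to the robot, and variables do not carry over. Pictures are saved under pics/ and viewed, at most 14 in all, crops included, and the job is handed in when it is done.

```bash
mkdir -p pics; ls
cat > h.py <<'E'
import numpy as np,cv2
from workcell import bot
from scipy.spatial.transform import Rotation as Ro
def cam(n):
    f=bot.grab_frame(n); R=cv2.Rodrigues(np.array(f['rvec'],float))[0]; t=np.array(f['tvec'],float)
    fl=210/np.tan(np.radians(f['vfov'])/2); return f,R,t,fl
def ray(c,u,v,z):
    f,R,t,fl=c; d=R.T@np.array([(u-f['cx'])/fl,(v-f['cy'])/fl,1]); o=-R.T@t
    return o+d*(z-o[2])/d[2]
def cloud(c):
    f,R,t,fl=c; z=f['z_map']; v,u=np.mgrid[:z.shape[0],:z.shape[1]]
    p=np.stack([(u-f['cx'])/fl*z,(v-f['cy'])/fl*z,z],-1); P=(p-t)@R; P[z==0]=np.nan; return P
def pix(c,p):
    f,R,t,fl=c; q=R@np.array(p)+t; return q[0]/q[2]*fl+f['cx'],q[1]/q[2]*fl+f['cy']
def save(n,img): cv2.imwrite('pics/'+n,img[:,:,::-1])
E
python3 - <<'E'
from h import *
print(bot.observe())
for n in('top','side'):
    c=cam(n); save(n+'0.png',c[0]['img']); print(n,-c[1].T@c[2],c[1][2],c[3])
E
```

```text
pics
{'clock': 0.0, 'qpos': array([ 1.12383655,  0.52202925, -0.03629703,  1.5999887 ,  0.02116919,
        1.02112308, -0.11281971]), 'qd': array([ 2.52297348e-03,  6.16704835e-04, -5.12868603e-04,  2.15740037e-03,
        1.83391243e-03, -2.50216126e-04,  1.06936631e-05]), 'joint_efforts': array([-1.63172463e-03, -9.27126145e+01,  1.97983079e+00, -3.69941461e+01,
        1.78298238e-02,  8.38020234e-03, -1.91247926e-05]), 'position': array([ 0.22978364, -0.58088293,  0.24772348]), 'tool_rot': array([-3.14043040e+00,  7.27617456e-05,  3.76687344e-01]), 'force': array([ 0.12956076,  0.80863759, -0.25507816]), 'moment': array([ 0.03047987,  0.04243215, -0.04615097]), 'finger_force': 0.0, 'grip_width': 0.08542060582414922}
top [0.46271031 0.00935695 1.60727436] [ 0.06288061  0.0013827  -0.9980201 ] 527.2312197472854
side [ 0.09281536 -1.14378613  0.88800774] [ 0.30515203  0.79710942 -0.52105548] 491.8716304174352
```

View pics/top0.png

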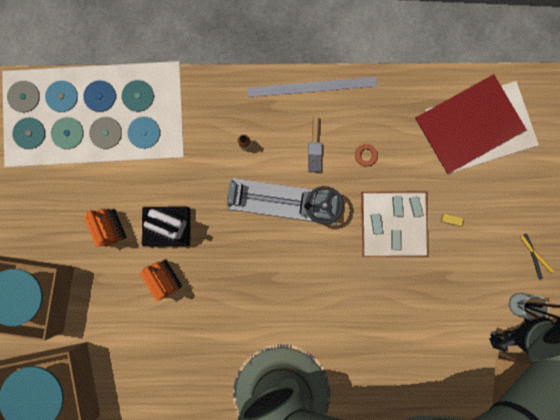

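View pics/side0.png

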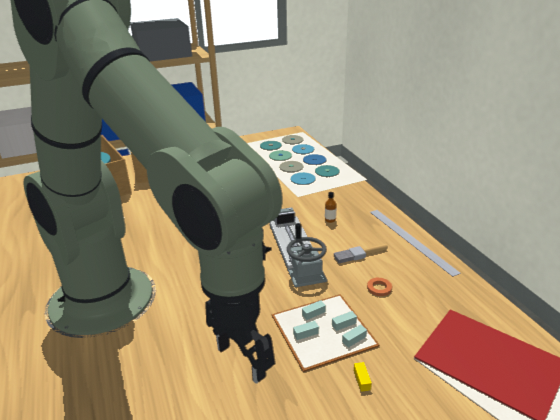

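Top view: 4 grey-green bars on the white board at (398,206), (417,206), (377,224), (396,240). The yellow one at (452,220) is not meant. The jig runs from the fence at (236,194) to the wheel at (325,205). The white lamp is on the black stand at (165,227), with orange look-alikes at (105,227) and (160,280).

```bash
cat > meas.py <<'E'
from h import *
def bars(c,zt=0.030,roi=None,show=True):
    img=c[0]['img'].astype(int); P=cloud(c); out=[]
    hsv=cv2.cvtColor(c[0]['img'],cv2.COLOR_RGB2HSV)
    m=((hsv[...,0]>60)&(hsv[...,0]<105)&(hsv[...,1]>25)&(hsv[...,2]>90)).astype(np.uint8)
    if roi: a=np.zeros_like(m);a[roi[1]:roi[3],roi[0]:roi[2]]=1;m*=a
    cs,_=cv2.findContours(m,0,cv2.CHAIN_APPROX_NONE)
    for k in cs:
        if cv2.contourArea(k)<60: continue
        mm=np.zeros_like(m);cv2.drawContours(mm,[k],-1,1,-1)
        v,u=np.nonzero(mm); z=np.nanmedian(P[v,u,2])
        W=np.array([ray(c,a,b,zt)[:2] for a,b in zip(k[:,0,0],k[:,0,1])])
        r=cv2.minAreaRect((W*1000).astype(np.float32)); bx=cv2.boxPoints(r)
        e=[bx[1]-bx[0],bx[2]-bx[1]]; e=max(e,key=np.linalg.norm)
        out.append((np.round(u.mean()),np.round(v.mean()),np.round(r[0],1),np.round(r[1],1),round(np.degrees(np.arctan2(e[1],e[0]))%180,1),round(z*1000,1)))
    return out
if __name__=='__main__':
    c=cam('top'); 
    for b in bars(c,roi=(362,190,428,256)): print(*b)
    P=cloud(c); np.save('P.npy',P); I=c[0]['img']
    def reg(u0,v0,u1,v1,lo,hi,name):
        Q=P[v0:v1,u0:u1].reshape(-1,3); C=I[v0:v1,u0:u1].reshape(-1,3); s=(Q[:,2]>lo)&(Q[:,2]<hi); Q=Q[s]
        r=cv2.minAreaRect((Q[:,:2]*1000).astype(np.float32)); print(name,s.sum(),np.round(r[0],1),np.round(r[1],1),round(r[2],1),'zmed',np.median(Q[:,2]).round(4)); return Q
    reg(220,170,318,225,.014,.03,'bed')
    reg(220,170,250,215,.045,.075,'fence+jaw')
    reg(300,180,350,230,.085,.105,'wheel')
    reg(300,180,350,230,.11,.16,'crank')
    reg(135,195,200,255,.03,.05,'stand')
    reg(135,195,200,255,.11,.14,'lampbody')
    reg(135,195,200,255,.155,.2,'handle')
    for n,box in(('jig',(225,170,350,230)),('lamp',(130,195,215,255))):
        u0,v0,u1,v1=box; save(n+'.png',cv2.resize(I[v0:v1,u0:u1],None,fx=6,fy=6,interpolation=cv2.INTER_CUBIC))
E
python3 meas.py
```

```text
bed 1901 [601.2  25.3] [256.2 152.6] 84.8 zmed 0.0216
fence+jaw 249 [595.5 135.8] [39.3 65.9] 82.0 zmed 0.0575
wheel 583 [ 556.7 -124.8] [109.9 108.7] 44.3 zmed 0.094
crank 34 [552.7 -75.1] [14.  15.6] 89.1 zmed 0.1407
stand 885 [499.9 343.5] [140.4 116.5] 89.7 zmed 0.0396
lampbody 594 [503.6 333.3] [101.5  70.3] 67.3 zmed 0.1265
handle 242 [503.6 332.1] [96.6 18. ] 67.2 zmed 0.1773
```

View pics/jig.png

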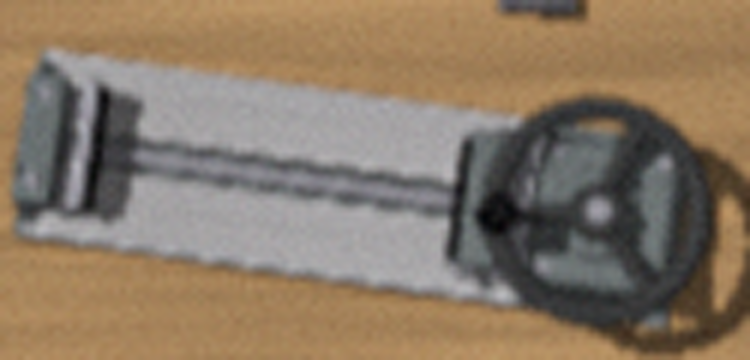

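View pics/lamp.png

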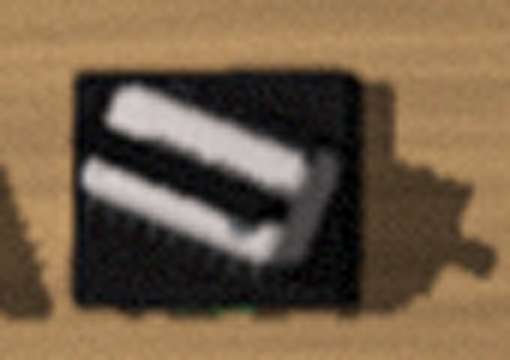

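```bash
cat > m2.py <<'E'
from h import *
def comps(c,box,lo,hi,mn=40):
    P=cloud(c); u0,v0,u1,v1=box; z=P[v0:v1,u0:u1,2]; m=((z>lo)&(z<hi)).astype(np.uint8)
    n,l=cv2.connectedComponents(m,connectivity=4); out=[]
    for i in range(1,n):
        s=l==i
        if s.sum()<mn: continue
        Q=P[v0:v1,u0:u1][s]; r=cv2.minAreaRect((Q[:,:2]*1000).astype(np.float32)); bx=cv2.boxPoints(r)
        e=max([bx[1]-bx[0],bx[2]-bx[1]],key=np.linalg.norm); v,u=np.nonzero(s)
        print(int(u.mean()+u0),int(v.mean()+v0),'n',s.sum(),'c',np.round(r[0],1),'mean',np.round(Q[:,:2].mean(0)*1000,1),'size',np.round(r[1],1),'ang',round(np.degrees(np.arctan2(e[1],e[0]))%180,1),'z',round(np.nanmedian(Q[:,2])*1000,1))
        out.append((r,Q))
    return out
if __name__=='__main__':
    c=cam('top')
    print('bars');comps(c,(360,188,430,258),.02,.04)
    hs=cv2.cvtColor(c[0]['img'],cv2.COLOR_RGB2HSV); print(hs[206,398],hs[240,396],hs[250,415])
    print('bed');comps(c,(220,170,350,230),.017,.027)
    print('fence/jaw');comps(c,(220,170,320,225),.05,.064,15)
    print('gear');comps(c,(290,170,350,230),.065,.075,15)
    P=cloud(c)
    b=P[170:230,220:320];m=(b[...,2]>.014)&(b[...,2]<.03);Q=b[m]; 
    # bed edges per y column
    for s in(max,min):
        L=[];
        for y in np.arange(-.04,.12,.005):
            q=Q[abs(Q[:,1]-y)<.0025]
            if len(q)>5: L.append((y,np.percentile(q[:,0],97 if s is max else 3)))
        L=np.array(L);k=np.polyfit(L[:,1-1],L[:,1],1);print('edge slope deg',np.degrees(np.arctan(k[0])),k,np.std(L[:,1]-np.polyval(k,L[:,0])))
E
python3 m2.py
```

```text
bars
397 205 n 172 c [ 556.9 -352.2] mean [ 556.6 -351. ] size [60.3 26.1] ang 1.5 z 29.6
415 205 n 174 c [ 554.9 -406.2] mean [ 554.9 -406.1] size [59.4 25.7] ang 14.5 z 29.3
376 222 n 169 c [ 504.2 -286.7] mean [ 504.2 -286.3] size [59.5 24.4] ang 8.8 z 29.8
395 238 n 173 c [ 456.6 -344.9] mean [ 456.  -344.2] size [26.7 56.8] ang 179.0 z 29.2
[ 77  26 159] [ 60  18 160] [ 14  34 203]
bed
271 188 n 684 c [607.1  23.8] mean [608.4  26.1] size [236.5  38.4] ang 81.4 z 21.8
255 196 n 47 c [586.1  74.4] mean [585.9  75.5] size [52.6 10.5] ang 82.9 z 20.9
269 208 n 711 c [551.2  30.4] mean [550.2  33. ] size [253.8  38.6] ang 81.1 z 22.1
273 198 n 43 c [577.5  20.4] mean [578.   20.7] size [52.2  9.8] ang 83.9 z 21.3
fence/jaw
231 191 n 145 c [597.  145.2] mean [597.3 144.8] size [20.8 66.1] ang 171.0 z 57.7
238 193 n 81 c [593. 122.] mean [593.1 121.9] size [11.5 64.9] ang 171.6 z 57.4
303 202 n 108 c [564.5 -69.8] mean [565.3 -67.5] size [21.  65.6] ang 171.8 z 57.2
gear
319 196 n 78 c [ 577.8 -118.8] mean [ 581.1 -114.1] size [35.1 32.6] ang 89.0 z 70.1
332 203 n 118 c [ 557.1 -152.2] mean [ 560.2 -153.6] size [27.1 61.5] ang 179.4 z 69.9
317 211 n 62 c [ 535.4 -106.7] mean [ 536.2 -107.4] size [27.2 25.3] ang 71.1 z 69.8
325 215 n 38 c [ 523.7 -132.9] mean [ 526.  -131.4] size [25.9 24.5] ang 54.8 z 70.0
edge slope deg 8.595008999042498 [0.15114668 0.61907472] 0.0011754304943625774
edge slope deg 8.608431045414084 [0.1513863  0.53112635] 0.0012113791204702037
```

```bash
cat > go.py <<'E'
import sys; from h import *
# targets "x,y,z,yawdeg" world mm -> row shift from current pose; "jx,jy,z,yaw,j" in jig frame
JO=np.array([575.2,2.9]);PH=np.radians(81.45);U=np.array([np.cos(PH),np.sin(PH)]);V=np.array([-U[1],U[0]])
o=bot.observe(); R=Ro.from_euler('xyz',o['tool_rot']); p=np.array(o['position'])
print('at',np.round(p*1000,1),np.round(np.degrees(o['tool_rot']),1),'t',round(o['clock'],2))
for a in sys.argv[1:]:
    s=a.split(','); x,y,z,w=map(float,s[:4])
    if len(s)>4: x,y=JO+x*U+y*V
    d=R.inv().apply(np.array([x,y,z])/1000-p)/.2
    r=(R.inv()*Ro.from_euler('xyz',[np.pi,0,np.radians(w)])).as_rotvec()/(np.pi/2)
    print(a,'world',round(x,1),round(y,1),'->',np.round(d,3),np.round(r,3))
E
python3 go.py 504.2,-286.7,110,98.8 504.2,-286.7,26,98.8
```

```text
at [ 229.9 -581.   247.9] [-180.     0.    21.6] t 0.2
504.2,-286.7,110,98.8 world 504.2 -286.7 -> [ 1.817 -0.863  0.69 ] [-0.    -0.    -0.858]
504.2,-286.7,26,98.8 world 504.2 -286.7 -> [ 1.817 -0.863  1.11 ] [-0.    -0.    -0.858]
```

```bash
python3 -m inch '[[0.91,-0.43,0.2,0,0,-0.858,1],[0.91,-0.43,0.2,0,0,-0.858,1],[0.91,-0.43,0.2,0,0,-0.858,1],[0.91,-0.43,0.2,0,0,-0.858,1],[0.91,-0.43,0.2,0,0,-0.858,1],[0.91,-0.43,0.2,0,0,-0.858,1],[0.91,-0.43,0.2,0,0,-0.858,1],[0.91,-0.43,0.2,0,0,-0.858,1],[0.91,-0.43,0.2,0,0,-0.858,1],[0.91,-0.43,0.2,0,0,-0.858,1]]' 40; python3 go.py 504.2,-286.7,110,98.8 504.2,-286.7,26,98.8
```

```text
clock: 1.45
position: [0.3676, -0.4342, 0.2083]
tool_rot: [-3.142, 0.0, 1.722]
force: [-0.7, -1.1, -0.1]
grip_width: 0.0851
finger_force: 0.0
at [ 367.6 -434.2  208.3] [-180.     0.    98.7] t 1.45
504.2,-286.7,110,98.8 world 504.2 -286.7 -> [0.626 0.786 0.491] [-0.     0.    -0.002]
504.2,-286.7,26,98.8 world 504.2 -286.7 -> [0.626 0.786 0.911] [-0.     0.    -0.002]
```

```bash
python3 -m inch '[[0.626,0.786,0.3,0,0,0,1],[0.626,0.786,0.3,0,0,0,1],[0.626,0.786,0.3,0,0,0,1],[0.626,0.786,0.3,0,0,0,1],[0.626,0.786,0.491,0,0,0,1],[0.626,0.786,0.491,0,0,0,1],[0.626,0.786,0.7,0,0,0,1],[0.626,0.786,0.85,0,0,0,1],[0.626,0.786,0.9,0,0,0,1],[0.626,0.786,0.92,0,0,0,1],[0.626,0.786,0.935,0,0,0,1],[0.626,0.786,0.935,0,0,0,1]]'; python3 -c "
from h import *
c=cam('side');save('s1.png',cv2.resize(c[0]['img'][200:400,180:420],None,fx=3,fy=3))"
```

```text
clock: 2.95
position: [0.504, -0.2867, 0.022]
tool_rot: [3.141, 0.001, 1.724]
force: [-0.1, -0.8, -0.2]
grip_width: 0.0853
finger_force: 0.0
```

View pics/s1.png

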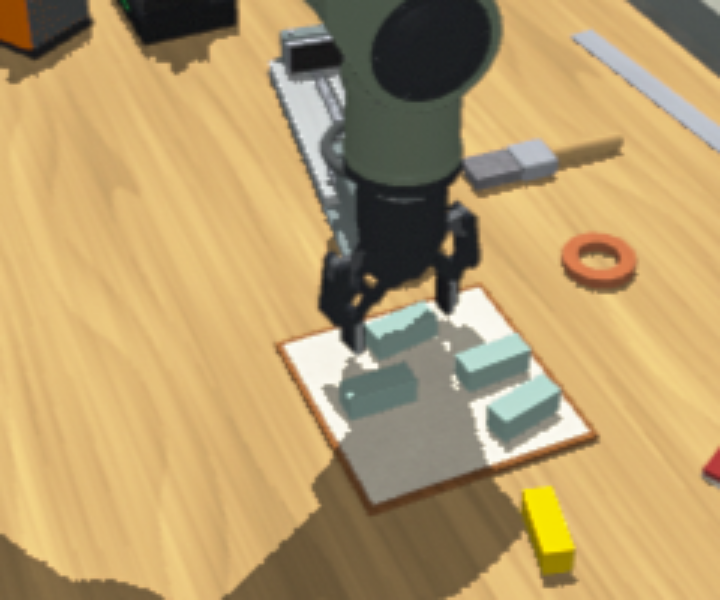

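The open fingers straddle the near bar's ends at crop (355,340) and (447,300). Closing on it.

```bash
python3 -m inch '[[0,0,0,0,0,0,0.6],[0,0,0,0,0,0,0.6],[0,0,0,0,0,0,0.6],[0,0,0,0,0,0,0.6],[0,0,0,0,0,0,0.6],[0,0,0,0,0,0,0.6]]' 40;  python3 -m inch '[[0,0,-0.3,0,0,0,0.6],[0,0,-0.7,0,0,0,0.6],[0,0,-0.95,0,0,0,0.6],[0,0,-0.95,0,0,0,0.6]]'; python3 go.py 101.5,0,130,81.45,j 101.5,0,40,81.45,j
```

```text
clock: 3.75
position: [0.5038, -0.2866, 0.0218]
tool_rot: [3.141, 0.0, 1.724]
force: [-1.9, 1.0, 7.1]
grip_width: 0.0593
finger_force: 42.6
clock: 4.25
position: [0.5052, -0.2872, 0.2158]
tool_rot: [3.136, 0.004, 1.724]
force: [-0.0, 0.3, -1.9]
grip_width: 0.0594
finger_force: 44.6
at [ 505.2 -287.2  215.8] [179.7   0.2  98.8] t 4.25
101.5,0,130,81.45,j world 590.3 103.3 -> [1.866 0.716 0.425] [0.004 0.002 0.193]
101.5,0,40,81.45,j world 590.3 103.3 -> [1.868 0.714 0.875] [0.004 0.002 0.193]
```

```bash
python3 -m inch '[[0.95,0.36,0,0,0,0.193,0.6],[0.95,0.36,0,0,0,0.193,0.6],[0.95,0.36,0,0,0,0.193,0.6],[0.95,0.36,0,0,0,0.193,0.6],[0.95,0.36,0,0,0,0.193,0.6]]'; python3 go.py 101,0,130,81.45,j 101,0,41,81.45,j
```

```text
clock: 4.88
position: [0.5457, -0.0865, 0.2108]
tool_rot: [-3.141, -0.0, 1.424]
force: [-1.1, -0.9, -0.8]
grip_width: 0.0591
finger_force: 44.5
at [545.7 -86.5 210.8] [-180.    -0.    81.6] t 4.88
101,0,130,81.45,j world 590.2 102.8 -> [0.969 0.082 0.404] [-0.    -0.     0.001]
101,0,41,81.45,j world 590.2 102.8 -> [0.969 0.082 0.849] [-0.    -0.     0.001]
```

```bash
python3 -m inch '[[0.969,0.082,0,0,0,0,0.6],[0.969,0.082,0,0,0,0,0.6],[0.969,0.082,0,0,0,0,0.6],[0.969,0.082,0.2,0,0,0,0.6],[0.969,0.082,0.404,0,0,0,0.6],[0.969,0.082,0.6,0,0,0,0.6],[0.969,0.082,0.75,0,0,0,0.6],[0.969,0.082,0.82,0,0,0,0.6],[0.969,0.082,0.85,0,0,0,0.6],[0.969,0.082,0.855,0,0,0,0.6],[0.969,0.082,0.855,0,0,0,0.6]]'
```

```text
clock: 6.25
position: [0.5914, 0.1014, 0.0412]
tool_rot: [3.14, -0.0, 1.421]
force: [-0.5, -0.5, -0.1]
grip_width: 0.0595
finger_force: 44.5
```

```bash
python3 go.py 101,0,39,81.45,j; python3 -c "
from h import *
c=cam('side');save('s2.png',cv2.resize(c[0]['img'][180:320,220:380],None,fx=4,fy=4))"
```

```text
at [591.4 101.4  41.2] [179.9  -0.   81.4] t 6.25
101,0,39,81.45,j world 590.2 102.8 -> [ 0.006 -0.007  0.011] [ 0.001 -0.    -0.   ]
```

View pics/s2.png

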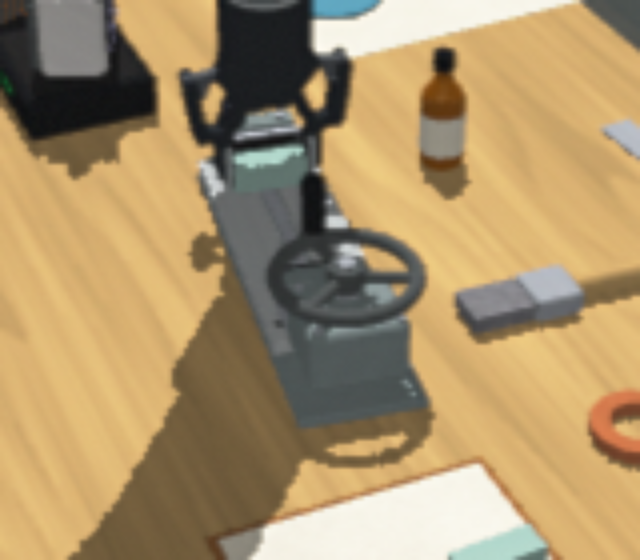

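The bar sits just in front of the fence at crop (268,165). Lowering and releasing.

```bash
python3 -m inch '[[0.006,-0.007,0.011,0,0,0,0.6],[0.006,-0.007,0.011,0,0,0,0.6],[0.006,-0.007,0.011,0,0,0,1],[0.006,-0.007,0.011,0,0,0,1],[0.006,-0.007,0.011,0,0,0,1],[0.006,-0.007,0.011,0,0,0,1],[0.006,-0.007,-0.2,0,0,0,1],[0.006,-0.007,-0.45,0,0,0,1],[-0.3,-0.007,-0.85,0,0,0,1],[-0.6,-0.007,-0.85,0,0,0,1],[-0.9,0.06,-0.85,0,0,0,1],[-0.95,0.06,-0.85,0,0,0,1],[-0.95,0.06,-0.85,0,0,0,1]]'
python3 - <<'E'
import m2; from m2 import *
c=cam('top'); comps(c,(360,188,435,258),.02,.04); print('bed'); comps(c,(236,170,310,225),.036,.055,50)
E
python3 go.py 556.5,-351.5,110,91.5
```

```text
clock: 7.92
position: [0.5741, -0.0913, 0.2104]
tool_rot: [3.141, 0.001, 1.417]
force: [-0.8, 1.1, 0.3]
grip_width: 0.0852
finger_force: 0.0
397 204 n 170 c [ 557.3 -351.7] mean [ 557.1 -351.4] size [60.4 26.1] ang 3.1 z 29.4
415 205 n 171 c [ 554.9 -406.6] mean [ 555.4 -406. ] size [59.7 25.4] ang 15.3 z 29.8
395 238 n 174 c [ 456.6 -344.9] mean [ 455.9 -344.3] size [27.4 57. ] ang 179.0 z 29.1
bed
245 194 n 177 c [589. 105.] mean [588.6 102. ] size [31.3 59.4] ang 171.2 z 45.5
at [574.3 -89.1 210.3] [180.    0.   81.3] t 7.97
556.5,-351.5,110,91.5 world 556.5 -351.5 -> [-1.311  0.11   0.502] [ 0.     0.    -0.113]
```

```bash
python3 -m inch '[[-0.9,0.08,0,0,0,-0.118,1],[-0.9,0.08,0,0,0,-0.118,1],[-0.9,0.08,0,0,0,-0.118,1],[-0.9,0.08,0,0,0,-0.118,1],[-0.9,0.08,0,0,0,-0.118,1]]'; python3 go.py 557.2,-351.5,110,92.3 557.2,-351.5,24,92.3
```

```text
clock: 8.6
position: [0.5639, -0.2668, 0.2101]
tool_rot: [3.142, -0.001, 1.608]
force: [0.7, 1.0, -0.4]
grip_width: 0.0855
finger_force: 0.0
at [ 563.9 -266.8  210.1] [ 1.80e+02 -1.00e-01  9.21e+01] t 8.6
557.2,-351.5,110,92.3 world 557.2 -351.5 -> [-0.422 -0.049  0.5  ] [ 0.    -0.001 -0.002]
557.2,-351.5,24,92.3 world 557.2 -351.5 -> [-0.423 -0.049  0.93 ] [ 0.    -0.001 -0.002]
```

```bash
python3 -m inch '[[-0.423,-0.049,0.2,0,0,0,1],[-0.423,-0.049,0.4,0,0,0,1],[-0.423,-0.049,0.6,0,0,0,1],[-0.423,-0.049,0.8,0,0,0,1],[-0.423,-0.049,0.9,0,0,0,1],[-0.423,-0.049,0.93,0,0,0,1],[-0.423,-0.049,0.93,0,0,0,1]]';python3 go.py 557.2,-351.5,23.5,92.3
```

```text
clock: 9.48
position: [0.5574, -0.3531, 0.0252]
tool_rot: [3.141, 0.0, 1.607]
force: [0.4, -0.7, 0.4]
grip_width: 0.0854
finger_force: 0.0
at [ 557.4 -353.1   25.2] [179.9   0.   92.1] t 9.47
557.2,-351.5,23.5,92.3 world 557.2 -351.5 -> [ 0.008 -0.001  0.009] [ 0.001  0.    -0.002]
```

```bash
python3 -m inch '[[0.006,0,0.005,0,0,0,1],[0.006,0,0.005,0,0,0,0.6],[0.006,0,0.005,0,0,0,0.6],[0.006,0,0.005,0,0,0,0.6],[0.006,0,0.005,0,0,0,0.6],[0.006,0,0.005,0,0,0,0.6],[0.006,0,0.005,0,0,0,0.6]]';  python3 -m inch '[[0,0,-0.3,0,0,0,0.6],[0,0,-0.7,0,0,0,0.6],[0,0,-0.95,0,0,0,0.6],[0.3,0,-0.95,0,0,0,0.6],[0.6,0,-0.95,0,0,0.12,0.6],[0.9,0,-0.95,0,0,0.12,0.6],[0.98,0,-0.95,0,0,0.12,0.6],[0.98,0,-0.95,0,0,0.12,0.6]]'; python3 go.py 74.5,0,130,81.45,j 74.5,0,42,81.45,j
```

```text
clock: 10.35
position: [0.5569, -0.3524, 0.0241]
tool_rot: [3.141, 0.001, 1.607]
force: [-1.6, 1.0, 7.1]
grip_width: 0.059
finger_force: 42.3
clock: 11.35
position: [0.5498, -0.1557, 0.2137]
tool_rot: [3.141, 0.0, 1.42]
force: [0.8, -0.7, -0.6]
grip_width: 0.0592
finger_force: 44.5
at [ 549.8 -155.7  213.7] [180.    0.   81.4] t 11.35
74.5,0,130,81.45,j world 586.3 76.6 -> [1.176 0.006 0.418] [ 0.     0.    -0.001]
74.5,0,42,81.45,j world 586.3 76.6 -> [1.176 0.005 0.858] [ 0.     0.    -0.001]
```

```bash
python3 -m inch '[[0.3,0,0,0,0,0,0.6],[0.6,0,0,0,0,0,0.6],[0.9,0,0,0,0,0,0.6],[0.95,0,0,0,0,0,0.6],[0.95,0,0,0,0,0,0.6]]';python3 go.py 74.5,0,130,81.45,j 74.5,0,42,81.45,j
```

```text
clock: 11.98
position: [0.5788, 0.0303, 0.2131]
tool_rot: [-3.141, 0.001, 1.418]
force: [-0.6, -0.7, -0.5]
grip_width: 0.0595
finger_force: 44.5
at [578.8  30.3 213.1] [-180.     0.    81.2] t 11.97
74.5,0,130,81.45,j world 586.3 76.6 -> [0.235 0.001 0.415] [-0.     0.    -0.003]
74.5,0,42,81.45,j world 586.3 76.6 -> [0.235 0.002 0.855] [-0.     0.    -0.003]
```

```bash
python3 -m inch '[[0.235,0.002,0.2,0,0,0,0.6],[0.235,0.002,0.4,0,0,0,0.6],[0.235,0.002,0.6,0,0,0,0.6],[0.235,0.002,0.75,0,0,0,0.6],[0.235,0.002,0.82,0,0,0,0.6],[0.235,0.002,0.85,0,0,0,0.6],[0.235,0.002,0.858,0,0,0,0.6],[0.235,0.002,0.858,0,0,0,0.6],[0.235,0.002,0.858,0,0,0,0.6]]';python3 go.py 74.5,0,40.5,81.45,j
```

```text
clock: 13.1
position: [0.5864, 0.0778, 0.0424]
tool_rot: [3.141, -0.0, 1.418]
force: [0.1, -0.6, -0.1]
grip_width: 0.0593
finger_force: 44.6
at [586.4  77.8  42.4] [179.9  -0.   81.3] t 13.1
74.5,0,40.5,81.45,j world 586.3 76.6 -> [-0.006  0.     0.009] [ 0.001 -0.    -0.002]
```

```bash
python3 -m inch '[[-0.006,0,0.009,0,0,0,0.6],[-0.006,0,0.009,0,0,0,0.6],[-0.006,0,0.009,0,0,0,1],[-0.006,0,0.009,0,0,0,1],[-0.006,0,0.009,0,0,0,1],[-0.006,0,0.009,0,0,0,1],[-0.006,0,-0.2,0,0,0,1],[-0.006,0,-0.45,0,0,0,1],[-0.3,0,-0.85,0,0,0,1],[-0.6,0.02,-0.85,0,0,0,1],[-0.9,0.06,-0.85,0,0,0,1],[-0.95,0.06,-0.85,0,0,0,1],[-0.95,0.06,-0.85,0,0,0,1]]'
python3 - <<'E'
import m2; from m2 import *
c=cam('top'); comps(c,(360,188,435,258),.02,.04); print('bed'); comps(c,(236,170,310,225),.036,.055,50)
E
python3 go.py 554.9,-406.4,110,105
```

```text
clock: 14.72
position: [0.5686, -0.1148, 0.2118]
tool_rot: [3.141, 0.001, 1.414]
force: [0.2, 0.9, -0.3]
grip_width: 0.0853
finger_force: 0.0
415 205 n 170 c [ 555.  -406.9] mean [ 554.9 -406.4] size [59.6 25.3] ang 13.6 z 29.9
395 238 n 171 c [ 456.7 -344.7] mean [ 456. -344.] size [27.3 56.8] ang 179.5 z 29.3
bed
249 195 n 354 c [587.8  93.6] mean [586.9  90.9] size [58.  60.8] ang 171.6 z 45.0
at [ 568.8 -112.6  211.7] [180.    0.   81.2] t 14.78
554.9,-406.4,110,105 world 554.9 -406.4 -> [-1.462  0.157  0.509] [ 0.     0.    -0.265]
```

```bash
python3 -m inch '[[-0.3,0.03,0,0,0,-0.1,1],[-0.6,0.06,0,0,0,-0.2,1],[-0.9,0.1,0,0,0,-0.26,1],[-0.98,0.1,0,0,0,-0.26,1],[-0.98,0.1,0,0,0,-0.26,1],[-0.98,0.1,0,0,0,-0.26,1]]'; python3 go.py 554.9,-406.5,110,104.6 554.9,-406.5,24,104.6
```

```text
clock: 15.52
position: [0.5598, -0.306, 0.2118]
tool_rot: [3.141, -0.001, 1.829]
force: [0.2, -0.3, 0.4]
grip_width: 0.0853
finger_force: 0.0
at [ 559.8 -306.   211.8] [180.   -0.  104.8] t 15.53
554.9,-406.5,110,104.6 world 554.9 -406.5 -> [-0.48  -0.152  0.509] [ 0.    -0.     0.002]
554.9,-406.5,24,104.6 world 554.9 -406.5 -> [-0.48  -0.152  0.939] [ 0.    -0.     0.002]
```

```bash
python3 -m inch '[[-0.48,-0.152,0.2,0,0,0,1],[-0.48,-0.152,0.4,0,0,0,1],[-0.48,-0.152,0.6,0,0,0,1],[-0.48,-0.152,0.8,0,0,0,1],[-0.48,-0.152,0.9,0,0,0,1],[-0.48,-0.152,0.935,0,0,0,1],[-0.48,-0.152,0.935,0,0,0,1],[-0.48,-0.152,0.935,0,0,0,1]]';python3 go.py 554.9,-406.5,24,104.6
```

```text
clock: 16.52
position: [0.5546, -0.4094, 0.0262]
tool_rot: [3.14, 0.002, 1.827]
force: [0.2, -0.6, 0.3]
grip_width: 0.0857
finger_force: 0.0
at [ 554.6 -409.4   26.2] [1.799e+02 1.000e-01 1.047e+02] t 16.52
554.9,-406.5,24,104.6 world 554.9 -406.5 -> [0.014 0.005 0.011] [0.001 0.001 0.001]
```

```bash
python3 -m inch '[[0.014,0.005,0.01,0,0,0,1],[0.014,0.005,0.01,0,0,0,1],[0.014,0.005,0.01,0,0,0,0.6],[0.014,0.005,0.01,0,0,0,0.6],[0.014,0.005,0.01,0,0,0,0.6],[0.014,0.005,0.01,0,0,0,0.6],[0.014,0.005,0.01,0,0,0,0.6],[0.014,0.005,0.01,0,0,0,0.6]]';  python3 -m inch '[[0,0,-0.3,0,0,0,0.6],[0,0,-0.7,0,0,0,0.6],[0,0,-0.95,0,0,0,0.6],[0.3,0.08,-0.95,0,0,0,0.6],[0.6,0.18,-0.95,0,0,0.12,0.6],[0.9,0.28,-0.95,0,0,0.2,0.6],[0.95,0.3,-0.95,0,0,0.258,0.6],[0.95,0.3,-0.95,0,0,0.258,0.6],[0.95,0.3,-0.95,0,0,0.258,0.6]]'; python3 go.py 48,0,200,81.45,j 48,0,42,81.45,j
```

```text
clock: 17.52
position: [0.5542, -0.4063, 0.023]
tool_rot: [3.141, 0.0, 1.826]
force: [-1.4, 1.4, 4.8]
grip_width: 0.0594
finger_force: 43.6
clock: 18.65
position: [0.5638, -0.2084, 0.2125]
tool_rot: [-3.141, 0.0, 1.422]
force: [0.1, -0.4, -1.7]
grip_width: 0.0594
finger_force: 44.2
at [ 563.8 -208.4  212.5] [-180.     0.    81.5] t 18.65
48,0,200,81.45,j world 582.3 50.4 -> [ 1.294 -0.1    0.062] [-0.  0.  0.]
48,0,42,81.45,j world 582.3 50.4 -> [ 1.294 -0.1    0.852] [-0.  0.  0.]
```

```bash
python3 -m inch '[[0.3,0,0,0,0,0,0.6],[0.6,-0.05,0,0,0,0,0.6],[0.9,-0.1,0,0,0,0,0.6],[1.0,-0.1,0,0,0,0,0.6],[1.0,-0.1,0,0,0,0,0.6]]'; python3 -m inch '[[0.2,0,0,0,0,0,0.6],[0.294,0,0.2,0,0,0,0.6],[0.294,0,0.4,0,0,0,0.6],[0.294,0,0.6,0,0,0,0.6],[0.294,0,0.75,0,0,0,0.6],[0.294,0,0.82,0,0,0,0.6],[0.294,0,0.84,0,0,0,0.6],[0.294,0,0.845,0,0,0,0.6],[0.294,0,0.845,0,0,0,0.6]]';python3 go.py 48,0,40,81.45,j
```

```text
clock: 19.27
position: [0.5745, -0.0063, 0.2126]
tool_rot: [3.142, -0.0, 1.423]
force: [-0.2, -0.3, -0.7]
grip_width: 0.059
finger_force: 44.2
clock: 20.4
position: [0.5834, 0.0516, 0.0446]
tool_rot: [3.14, -0.0, 1.421]
force: [-0.5, 0.7, -0.9]
grip_width: 0.0588
finger_force: 44.2
at [583.4  51.6  44.6] [179.9  -0.   81.4] t 20.4
48,0,40,81.45,j world 582.3 50.4 -> [-0.007 -0.004  0.023] [ 0.001 -0.    -0.   ]
```

```bash
python3 -m inch '[[-0.007,-0.004,0.01,0,0,0,0.6],[-0.007,-0.004,0.023,0,0,0,0.6],[-0.007,-0.004,0.023,0,0,0,0.6],[-0.007,-0.004,0.023,0,0,0,1],[-0.007,-0.004,0.023,0,0,0,1],[-0.007,-0.004,0.023,0,0,0,1],[-0.007,-0.004,0.023,0,0,0,1],[-0.007,-0.004,-0.2,0,0,0,1],[-0.007,-0.004,-0.45,0,0,0,1],[-0.3,0.1,-0.85,0,0,0,1],[-0.6,0.2,-0.85,0,0,0,1],[-0.9,0.3,-0.85,0,0,0,1],[-0.95,0.3,-0.85,0,0,0,1],[-0.95,0.3,-0.85,0,0,0,1]]'
python3 - <<'E'
import m2; from m2 import *
c=cam('top'); comps(c,(360,188,435,258),.02,.04); print('bed'); comps(c,(236,170,310,225),.036,.055,50)
E
python3 go.py 456.7,-344.8,110,89.5 456.7,-344.8,24,89.5
```

```text
clock: 22.15
position: [0.6136, -0.1489, 0.2136]
tool_rot: [3.141, 0.001, 1.416]
force: [0.2, 0.5, 0.7]
grip_width: 0.0851
finger_force: 0.0
398 235 n 43 c [ 460.7 -354.4] mean [ 465.6 -352.4] size [51.9 10.1] ang 13.0 z 30.1
bed
249 195 n 340 c [587.5  93.5] mean [586.9  90. ] size [57.6 60.4] ang 171.4 z 45.5
264 197 n 160 c [580.5  48.2] mean [580.3  48.2] size [24.2 59.8] ang 170.8 z 45.3
at [ 613.7 -146.2  213.5] [-180.     0.    81.3] t 22.2
456.7,-344.8,110,89.5 world 456.7 -344.8 -> [-1.1   -0.626  0.518] [-0.    -0.    -0.091]
456.7,-344.8,24,89.5 world 456.7 -344.8 -> [-1.1   -0.626  0.948] [-0.    -0.    -0.091]
```

```bash
python3 -m inch '[[-0.25,-0.2,0,0,0,0,1],[-0.45,-0.4,0,0,0,-0.09,1],[-0.6,-0.6,0,0,0,-0.09,1],[-0.6,-0.7,0,0,0,-0.09,1],[-0.6,-0.8,0,0,0,-0.09,1],[-0.6,-0.8,0,0,0,-0.09,1]]'
python3 - <<'E'
import m2; from m2 import *
c=cam('top'); comps(c,(360,188,435,258),.02,.04)
save('t4.png',cv2.resize(c[0]['img'][170:270,230:440],None,fx=3.8,fy=3.8))
E
python3 go.py 456.7,-344.8,110,89.5 456.7,-344.8,24,89.5
```

```text
clock: 22.95
position: [0.4372, -0.2389, 0.2139]
tool_rot: [-3.141, 0.0, 1.564]
force: [0.4, -0.1, -0.3]
grip_width: 0.0857
finger_force: 0.0
at [ 438.1 -239.1  214. ] [180.    0.   89.6] t 23.0
456.7,-344.8,110,89.5 world 456.7 -344.8 -> [-0.528  0.096  0.52 ] [0.    0.    0.001]
456.7,-344.8,24,89.5 world 456.7 -344.8 -> [-0.528  0.096  0.95 ] [0.    0.    0.001]
```

View pics/t4.png

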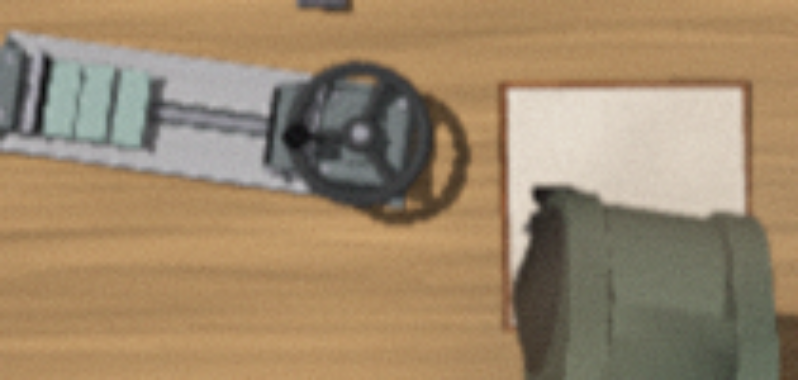

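Three bars lie neatly against the fence at crop (62..130,105), and the elbow hides the last bar. Checking it from the side.

Run:
```python
from m2 import *
c=cam('side'); comps(c,(270,290,385,370),.026,.034,30)
```

```text
305 327 n 196 c [ 458.4 -347.2] mean [ 457.5 -348.6] size [26.7 60.7] ang 178.4 z 30.3
```

```bash
python3 -m inch '[[-0.25,0.05,0,0,0,0,1],[-0.52,0.1,0.2,0,0,0,1],[-0.52,0.1,0.4,0,0,0,1],[-0.525,0.1,0.6,0,0,0,1],[-0.525,0.1,0.8,0,0,0,1],[-0.525,0.1,0.9,0,0,0,1],[-0.525,0.1,0.94,0,0,0,1],[-0.525,0.1,0.94,0,0,0,1],[-0.525,0.1,0.94,0,0,0,1]]';python3 go.py 457.2,-345.5,24,89.2
```

```text
clock: 24.18
position: [0.4576, -0.3455, 0.0269]
tool_rot: [3.14, 0.001, 1.563]
force: [-1.2, -0.0, 0.2]
grip_width: 0.085
finger_force: 0.0
at [ 457.6 -345.5   26.9] [1.799e+02 1.000e-01 8.950e+01] t 24.18
457.2,-345.5,24,89.2 world 457.2 -345.5 -> [-0.    -0.002  0.014] [0.001 0.001 0.004]
```

```bash
python3 -m inch '[[0,0,0.014,0,0,0,1],[0,0,0.014,0,0,0,1],[0,0,0.014,0,0,0,0.6],[0,0,0.014,0,0,0,0.6],[0,0,0.014,0,0,0,0.6],[0,0,0.014,0,0,0,0.6],[0,0,0.014,0,0,0,0.6],[0,0,0.014,0,0,0,0.6]]';  python3 -m inch '[[0,0,-0.3,0,0,0,0.6],[0,0,-0.7,0,0,0,0.6],[0,0,-0.95,0,0,0,0.6],[0.3,0.15,-0.95,0,0,0,0.6],[0.6,0.3,-0.95,0,0,0.08,0.6],[0.9,0.5,-0.95,0,0,0.09,0.6],[0.95,0.55,-0.95,0,0,0.09,0.6],[0.95,0.55,-0.95,0,0,0.09,0.6],[0.95,0.55,-0.95,0,0,0.09,0.6]]'; python3 go.py 21,0,200,81.45,j 21,0,42,81.45,j
```

```text
clock: 25.18
position: [0.457, -0.3451, 0.0232]
tool_rot: [3.141, 0.0, 1.563]
force: [-1.3, 2.0, 5.0]
grip_width: 0.0593
finger_force: 43.0
clock: 26.3
position: [0.568, -0.1566, 0.2127]
tool_rot: [-3.141, 0.0, 1.421]
force: [1.2, 0.0, -1.3]
grip_width: 0.0592
finger_force: 44.3
at [ 568.  -156.6  212.7] [-180.     0.    81.4] t 26.3
21,0,200,81.45,j world 578.3 23.7 -> [ 0.899 -0.084  0.063] [-0.  0. -0.]
21,0,42,81.45,j world 578.3 23.7 -> [ 0.9   -0.083  0.853] [-0.  0. -0.]
```

```bash
python3 -m inch '[[0.3,0,0,0,0,0,0.6],[0.6,-0.05,0,0,0,0,0.6],[0.895,-0.083,0,0,0,0,0.6],[0.895,-0.083,0,0,0,0,0.6],[0.895,-0.083,0.2,0,0,0,0.6],[0.895,-0.083,0.4,0,0,0,0.6],[0.895,-0.083,0.6,0,0,0,0.6],[0.895,-0.083,0.75,0,0,0,0.6],[0.895,-0.083,0.82,0,0,0,0.6],[0.895,-0.083,0.84,0,0,0,0.6],[0.895,-0.083,0.845,0,0,0,0.6],[0.895,-0.083,0.845,0,0,0,0.6]]';python3 go.py 21,0,40.3,81.45,j
```

```text
clock: 27.8
position: [0.5792, 0.0234, 0.0448]
tool_rot: [3.14, -0.0, 1.421]
force: [0.7, 0.7, -0.3]
grip_width: 0.0593
finger_force: 44.3
at [579.2  23.4  44.8] [179.9  -0.   81.4] t 27.8
21,0,40.3,81.45,j world 578.3 23.7 -> [ 0.001 -0.005  0.022] [ 0.001 -0.    -0.   ]
```

```bash
python3 -m inch '[[0.001,-0.005,0.01,0,0,0,0.6],[0.001,-0.005,0.022,0,0,0,0.6],[0.001,-0.005,0.022,0,0,0,0.6],[0.001,-0.005,0.022,0,0,0,1],[0.001,-0.005,0.022,0,0,0,1],[0.001,-0.005,0.022,0,0,0,1],[0.001,-0.005,0.022,0,0,0,1],[0.001,-0.005,-0.2,0,0,0,1],[0.001,-0.005,-0.45,0,0,0,1],[-0.2,-0.3,-0.8,0,0,0,1],[-0.5,-0.5,-0.8,0,0,0,1],[-0.8,-0.6,-0.8,0,0,0,1],[-0.85,-0.6,-0.8,0,0,0,1],[-0.85,-0.6,-0.8,0,0,0,1],[-0.85,-0.6,-0.8,0,0,0,1]]'
python3 - <<'E'
import m2; from m2 import *
c=cam('top'); print('bed'); comps(c,(236,170,310,225),.036,.055,50); comps(c,(300,180,350,230),.11,.16,10); comps(c,(310,195,340,215),.097,.105,3)
E
python3 go.py -79.4,10.5,200,81.45,j -79.4,10.5,124,81.45,j
```

```text
clock: 29.68
position: [0.4351, -0.1264, 0.204]
tool_rot: [3.141, -0.0, 1.421]
force: [0.4, -0.2, -0.2]
grip_width: 0.0857
finger_force: 0.0
bed
249 195 n 358 c [588.1  97.4] mean [586.7  91.3] size [66.2 60.6] ang 83.1 z 45.3
268 198 n 324 c [578.8  36.1] mean [578.3  36.1] size [48.9 59.6] ang 171.1 z 45.6
307 204 n 33 c [553.2 -75.2] mean [553. -75.] size [14.2 14.5] ang 179.1 z 140.3
325 200 n 3 c [ 566.8 -129. ] mean [ 567.2 -129.5] size [2.6 3.2] ang 172.0 z 100.3
324 205 n 36 c [ 553.9 -126. ] mean [ 553.5 -126.5] size [20.4 17.6] ang 89.7 z 100.4
338 212 n 3 c [ 532.2 -165.9] mean [ 531.7 -165.5] size [2.9 3. ] ang 179.8 z 99.5
at [ 435.2 -126.   203.9] [180.   -0.   81.5] t 29.73
-79.4,10.5,200,81.45,j world 553.0 -74.1 -> [0.344 0.544 0.02 ] [ 0. -0.  0.]
-79.4,10.5,124,81.45,j world 553.0 -74.1 -> [0.344 0.544 0.4  ] [ 0. -0.  0.]
```

```bash
python3 -m inch '[[0.2,0.3,0,0,0,0,1],[0.344,0.544,0,0,0,0,1],[0.344,0.544,0,0,0,0,1],[0.344,0.544,0.02,0,0,0,1],[0.344,0.544,0.2,0,0,0,1],[0.344,0.544,0.38,0,0,0,1],[0.344,0.544,0.4,0,0,0,1],[0.344,0.544,0.4,0,0,0,1]]' 30; python3 go.py -80.2,10.5,124,81.45,j; python3 -c "
import numpy as np
a0=np.radians(11.4)
for k in range(1,21):
    a=a0-np.radians(18*k); print('[%.3f,%.3f,0,0,0,0,0.15],'%(.25*(np.cos(a)-np.cos(a0)),-.25*(np.sin(a)-np.sin(a0))),end='')"
```

```text
clock: 30.72
position: [0.5525, -0.075, 0.1247]
tool_rot: [3.141, 0.0, 1.421]
force: [0.4, 0.3, 0.3]
grip_width: 0.0851
finger_force: 0.0
at [552.5 -75.  124.7] [180.    0.   81.4] t 30.73
-80.2,10.5,124,81.45,j world 552.9 -74.8 -> [0.001 0.002 0.004] [ 0.  0. -0.]
[0.003,0.078,0,0,0,0,0.15],[-0.018,0.153,0,0,0,0,0.15],[-0.061,0.219,0,0,0,0,0.15],[-0.122,0.267,0,0,0,0,0.15],[-0.196,0.294,0,0,0,0,0.15],[-0.274,0.298,0,0,0,0,0.15],[-0.349,0.277,0,0,0,0,0.15],[-0.414,0.233,0,0,0,0,0.15],[-0.463,0.172,0,0,0,0,0.15],[-0.490,0.099,0,0,0,0,0.15],[-0.493,0.021,0,0,0,0,0.15],[-0.472,-0.055,0,0,0,0,0.15],[-0.429,-0.120,0,0,0,0,0.15],[-0.368,-0.168,0,0,0,0,0.15],[-0.294,-0.196,0,0,0,0,0.15],[-0.216,-0.199,0,0,0,0,0.15],[-0.141,-0.178,0,0,0,0,0.15],[-0.076,-0.135,0,0,0,0,0.15],[-0.027,-0.073,0,0,0,0,0.15],[-0.000,-0.000,0,0,0,0,0.15],
```

```bash
python3 -m inch '[[0,0,0,0,0,0,0.15],[0,0,0,0,0,0,0.15],[0,0,0,0,0,0,0.15],[0,0,0,0,0,0,0.15],[0,0,0,0,0,0,0.15],[0,0,0,0,0,0,0.15],[0,0,0,0,0,0,0.15],[0,0,0,0,0,0,0.15]]' 30; python3 -m inch '[[0.003,0.078,0,0,0,0,0.15],[-0.018,0.153,0,0,0,0,0.15],[-0.061,0.219,0,0,0,0,0.15],[-0.122,0.267,0,0,0,0,0.15],[-0.196,0.294,0,0,0,0,0.15],[-0.196,0.294,0,0,0,0,0.15]]'; python3 go.py
```

```text
clock: 31.72
position: [0.5527, -0.0749, 0.124]
tool_rot: [3.141, 0.0, 1.421]
force: [0.2, 0.8, 5.1]
grip_width: 0.0169
finger_force: 30.8
clock: 32.48
position: [0.6069, -0.1237, 0.1247]
tool_rot: [3.137, -0.0, 1.42]
force: [9.1, -1.3, 4.2]
grip_width: 0.0174
finger_force: 30.9
at [ 606.9 -123.7  124.7] [179.8  -0.   81.4] t 32.48
```

```bash
cat > circ.py <<'E'
import numpy as np,sys
hx,hy,cx,cy,a0,st,n=map(float,sys.argv[1:8])  # hub, commanded pose (world mm), start angle(jig deg), step, rows
PH=np.radians(81.45);U=np.array([np.cos(PH),np.sin(PH)]);V=np.array([-U[1],U[0]])
for k in range(1,int(n)+1):
    a=np.radians(a0-st*k); p=np.array([hx,hy])+50*(np.cos(a)*U+np.sin(a)*V)-[cx,cy]
    print('[%.3f,%.3f,0,0,0,0,0.15],'%(p@U/200,-p@V/200),end='')
print()
E
python3 circ.py 557.4 -124.8 605 -122.5 -80.3 18 20
```

```text
[-0.083,0.014,0,0,0,0,0.15],[-0.158,-0.010,0,0,0,0,0.15],[-0.221,-0.055,0,0,0,0,0.15],[-0.268,-0.117,0,0,0,0,0.15],[-0.293,-0.192,0,0,0,0,0.15],[-0.294,-0.270,0,0,0,0,0.15],[-0.271,-0.344,0,0,0,0,0.15],[-0.226,-0.408,0,0,0,0,0.15],[-0.163,-0.455,0,0,0,0,0.15],[-0.089,-0.480,0,0,0,0,0.15],[-0.011,-0.481,0,0,0,0,0.15],[0.064,-0.458,0,0,0,0,0.15],[0.128,-0.413,0,0,0,0,0.15],[0.175,-0.350,0,0,0,0,0.15],[0.200,-0.276,0,0,0,0,0.15],[0.201,-0.198,0,0,0,0,0.15],[0.177,-0.123,0,0,0,0,0.15],[0.132,-0.059,0,0,0,0,0.15],[0.069,-0.012,0,0,0,0,0.15],[-0.005,0.013,0,0,0,0,0.15],
```

```bash
python3 -m inch '[[-0.083,0.014,0,0,0,0,0.15],[-0.158,-0.010,0,0,0,0,0.15],[-0.221,-0.055,0,0,0,0,0.15],[-0.268,-0.117,0,0,0,0,0.15],[-0.293,-0.192,0,0,0,0,0.15],[-0.294,-0.270,0,0,0,0,0.15],[-0.271,-0.344,0,0,0,0,0.15],[-0.226,-0.408,0,0,0,0,0.15],[-0.163,-0.455,0,0,0,0,0.15],[-0.089,-0.480,0,0,0,0,0.15],[-0.089,-0.480,0,0,0,0,0.15]]'
python3 - <<'E'
from m2 import *
comps(cam('top'),(236,170,330,225),.05,.064,15)
E
python3 go.py; python3 circ.py 557.4 -124.8 507.4 -125.7 -260.3 18 20
```

```text
clock: 33.85
position: [0.5072, -0.1244, 0.124]
tool_rot: [-3.141, -0.0, 1.423]
force: [0.3, -0.1, 6.7]
grip_width: 0.0171
finger_force: 31.2
239 193 n 84 c [593.3 122. ] mean [593.5 121.8] size [11.3 66. ] ang 171.3 z 57.5
301 201 n 166 c [565.6 -62.9] mean [565.9 -62.4] size [24.7 65.8] ang 171.6 z 57.7
at [ 507.2 -125.1  124. ] [-180.     0.    81.5] t 33.9
[0.078,-0.001,0,0,0,0,0.15],[0.152,0.022,0,0,0,0,0.15],[0.216,0.068,0,0,0,0,0.15],[0.263,0.130,0,0,0,0,0.15],[0.288,0.204,0,0,0,0,0.15],[0.289,0.283,0,0,0,0,0.15],[0.266,0.357,0,0,0,0,0.15],[0.221,0.421,0,0,0,0,0.15],[0.158,0.468,0,0,0,0,0.15],[0.084,0.493,0,0,0,0,0.15],[0.006,0.494,0,0,0,0,0.15],[-0.069,0.471,0,0,0,0,0.15],[-0.133,0.425,0,0,0,0,0.15],[-0.180,0.363,0,0,0,0,0.15],[-0.205,0.289,0,0,0,0,0.15],[-0.206,0.210,0,0,0,0,0.15],[-0.183,0.136,0,0,0,0,0.15],[-0.137,0.072,0,0,0,0,0.15],[-0.075,0.025,0,0,0,0,0.15],[-0.001,0.000,0,0,0,0,0.15],
```

```bash
python3 -m inch '[[0.078,-0.001,0,0,0,0,0.15],[0.152,0.022,0,0,0,0,0.15],[0.216,0.068,0,0,0,0,0.15],[0.263,0.130,0,0,0,0,0.15],[0.288,0.204,0,0,0,0,0.15],[0.289,0.283,0,0,0,0,0.15],[0.266,0.357,0,0,0,0,0.15],[0.221,0.421,0,0,0,0,0.15],[0.158,0.468,0,0,0,0,0.15],[0.084,0.493,0,0,0,0,0.15],[0.006,0.494,0,0,0,0,0.15],[-0.069,0.471,0,0,0,0,0.15],[-0.133,0.425,0,0,0,0,0.15],[-0.180,0.363,0,0,0,0,0.15],[-0.205,0.289,0,0,0,0,0.15],[-0.206,0.210,0,0,0,0,0.15],[-0.183,0.136,0,0,0,0,0.15],[-0.137,0.072,0,0,0,0,0.15],[-0.075,0.025,0,0,0,0,0.15],[0,0,0,0,0,0,0.15]]'
python3 -m inch '[[0.078,-0.001,0,0,0,0,0.15],[0.152,0.022,0,0,0,0,0.15],[0.216,0.068,0,0,0,0,0.15],[0.263,0.130,0,0,0,0,0.15],[0.288,0.204,0,0,0,0,0.15],[0.289,0.283,0,0,0,0,0.15],[0.266,0.357,0,0,0,0,0.15],[0.221,0.421,0,0,0,0,0.15],[0.158,0.468,0,0,0,0,0.15],[0.084,0.493,0,0,0,0,0.15],[0.006,0.494,0,0,0,0,0.15],[-0.069,0.471,0,0,0,0,0.15],[-0.133,0.425,0,0,0,0,0.15],[-0.180,0.363,0,0,0,0,0.15],[-0.205,0.289,0,0,0,0,0.15],[-0.206,0.210,0,0,0,0,0.15],[-0.183,0.136,0,0,0,0,0.15],[-0.137,0.072,0,0,0,0,0.15],[-0.075,0.025,0,0,0,0,0.15],[0,0,0,0,0,0,0.15]]'
python3 - <<'E'
from m2 import *
comps(cam('top'),(236,170,330,225),.05,.064,15)
E
python3 go.py
```

```text
clock: 36.4
position: [0.5069, -0.1258, 0.124]
tool_rot: [-3.141, 0.001, 1.421]
force: [5.8, -1.3, 4.5]
grip_width: 0.0172
finger_force: 31.1
clock: 38.9
position: [0.507, -0.1258, 0.124]
tool_rot: [-3.141, 0.001, 1.421]
force: [4.8, -0.8, 4.2]
grip_width: 0.017
finger_force: 31.1
238 192 n 78 c [593.6 121.9] mean [594. 122.] size [11.  66.1] ang 171.0 z 58.1
293 200 n 175 c [569.8 -39.7] mean [569.3 -39.8] size [24.6 65.5] ang 171.7 z 56.3
at [ 507.2 -123.3  124.1] [180.   -0.   81.5] t 38.95
```

```bash
python3 -m inch '[[0.078,-0.001,0,0,0,0,0.15],[0.152,0.022,0,0,0,0,0.15],[0.216,0.068,0,0,0,0,0.15],[0.263,0.130,0,0,0,0,0.15],[0.288,0.204,0,0,0,0,0.15],[0.289,0.283,0,0,0,0,0.15],[0.266,0.357,0,0,0,0,0.15],[0.221,0.421,0,0,0,0,0.15],[0.158,0.468,0,0,0,0,0.15],[0.084,0.493,0,0,0,0,0.15],[0.006,0.494,0,0,0,0,0.15],[-0.069,0.471,0,0,0,0,0.15],[-0.133,0.425,0,0,0,0,0.15],[-0.180,0.363,0,0,0,0,0.15],[-0.205,0.289,0,0,0,0,0.15],[-0.206,0.210,0,0,0,0,0.15],[-0.183,0.136,0,0,0,0,0.15],[-0.137,0.072,0,0,0,0,0.15],[-0.075,0.025,0,0,0,0,0.15],[0,0,0,0,0,0,0.15]]'
python3 -m inch '[[0.078,-0.001,0,0,0,0,0.15],[0.152,0.022,0,0,0,0,0.15],[0.216,0.068,0,0,0,0,0.15],[0.263,0.130,0,0,0,0,0.15],[0.288,0.204,0,0,0,0,0.15],[0.289,0.283,0,0,0,0,0.15],[0.266,0.357,0,0,0,0,0.15],[0.221,0.421,0,0,0,0,0.15],[0.158,0.468,0,0,0,0,0.15],[0.084,0.493,0,0,0,0,0.15],[0.006,0.494,0,0,0,0,0.15],[-0.069,0.471,0,0,0,0,0.15],[-0.133,0.425,0,0,0,0,0.15],[-0.180,0.363,0,0,0,0,0.15],[-0.205,0.289,0,0,0,0,0.15],[-0.206,0.210,0,0,0,0,0.15],[-0.183,0.136,0,0,0,0,0.15],[-0.137,0.072,0,0,0,0,0.15],[-0.075,0.025,0,0,0,0,0.15],[0,0,0,0,0,0,0.15]]'
python3 -m inch '[[0.078,-0.001,0,0,0,0,0.15],[0.152,0.022,0,0,0,0,0.15],[0.216,0.068,0,0,0,0,0.15],[0.263,0.130,0,0,0,0,0.15],[0.288,0.204,0,0,0,0,0.15],[0.289,0.283,0,0,0,0,0.15],[0.266,0.357,0,0,0,0,0.15],[0.221,0.421,0,0,0,0,0.15],[0.158,0.468,0,0,0,0,0.15],[0.084,0.493,0,0,0,0,0.15],[0.006,0.494,0,0,0,0,0.15],[-0.069,0.471,0,0,0,0,0.15],[-0.133,0.425,0,0,0,0,0.15],[-0.180,0.363,0,0,0,0,0.15],[-0.205,0.289,0,0,0,0,0.15],[-0.206,0.210,0,0,0,0,0.15],[-0.183,0.136,0,0,0,0,0.15],[-0.137,0.072,0,0,0,0,0.15],[-0.075,0.025,0,0,0,0,0.15],[0,0,0,0,0,0,0.15]]' >/dev/null
python3 - <<'E'
from m2 import *
c=cam('top')
comps(c,(236,170,330,225),.05,.064,15);comps(c,(236,170,310,225),.036,.05,50)
save('t5.png',cv2.resize(c[0]['img'][170:230,225:350],None,fx=6,fy=6))
E
python3 go.py
```

```text
clock: 41.45
position: [0.5069, -0.1259, 0.124]
tool_rot: [-3.141, 0.001, 1.421]
force: [5.2, -1.4, 4.4]
grip_width: 0.0168
finger_force: 31.1
clock: 43.95
position: [0.5069, -0.1258, 0.124]
tool_rot: [-3.141, 0.001, 1.421]
force: [4.4, -1.1, 4.4]
grip_width: 0.0169
finger_force: 31.1
239 193 n 83 c [593.2 121.9] mean [593.6 121.8] size [11.4 65.5] ang 172.2 z 57.3
281 199 n 176 c [574.4  -4.4] mean [573.9  -4.5] size [24.3 65.7] ang 171.5 z 57.2
250 195 n 303 c [587.2  90.9] mean [587.3  89.4] size [52.9 60.4] ang 171.9 z 45.1
268 198 n 279 c [578.7  36.1] mean [577.3  36.1] size [48.7 60.1] ang 171.4 z 45.0
at [ 507.2 -123.4  124.1] [180.   -0.   81.5] t 46.5
```

View pics/t5.png

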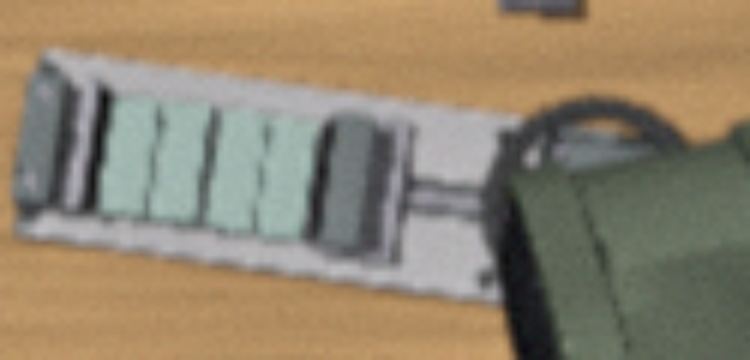

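The four bars stand side by side at crop (130..290,165) with the jaw about to touch them. Two more turns to tighten.

```bash
python3 -m inch '[[0.078,-0.001,0,0,0,0,0.15],[0.152,0.022,0,0,0,0,0.15],[0.216,0.068,0,0,0,0,0.15],[0.263,0.130,0,0,0,0,0.15],[0.288,0.204,0,0,0,0,0.15],[0.289,0.283,0,0,0,0,0.15],[0.266,0.357,0,0,0,0,0.15],[0.221,0.421,0,0,0,0,0.15],[0.158,0.468,0,0,0,0,0.15],[0.084,0.493,0,0,0,0,0.15],[0.006,0.494,0,0,0,0,0.15],[-0.069,0.471,0,0,0,0,0.15],[-0.133,0.425,0,0,0,0,0.15],[-0.180,0.363,0,0,0,0,0.15],[-0.205,0.289,0,0,0,0,0.15],[-0.206,0.210,0,0,0,0,0.15],[-0.183,0.136,0,0,0,0,0.15],[-0.137,0.072,0,0,0,0,0.15],[-0.075,0.025,0,0,0,0,0.15],[0,0,0,0,0,0,0.15]]'
python3 -m inch '[[0.078,-0.001,0,0,0,0,0.15],[0.152,0.022,0,0,0,0,0.15],[0.216,0.068,0,0,0,0,0.15],[0.263,0.130,0,0,0,0,0.15],[0.288,0.204,0,0,0,0,0.15],[0.289,0.283,0,0,0,0,0.15],[0.266,0.357,0,0,0,0,0.15],[0.221,0.421,0,0,0,0,0.15],[0.158,0.468,0,0,0,0,0.15],[0.084,0.493,0,0,0,0,0.15],[0.006,0.494,0,0,0,0,0.15],[-0.069,0.471,0,0,0,0,0.15],[-0.133,0.425,0,0,0,0,0.15],[-0.180,0.363,0,0,0,0,0.15],[-0.205,0.289,0,0,0,0,0.15],[-0.206,0.210,0,0,0,0,0.15],[-0.183,0.136,0,0,0,0,0.15],[-0.137,0.072,0,0,0,0,0.15],[-0.075,0.025,0,0,0,0,0.15],[0,0,0,0,0,0,0.15]]'
python3 - <<'E'
from m2 import *
c=cam('top')
comps(c,(228,170,330,225),.05,.064,15);comps(c,(236,170,310,225),.036,.05,50)
E
python3 go.py
```

```text
clock: 49.0
position: [0.5069, -0.1259, 0.124]
tool_rot: [-3.141, 0.001, 1.421]
force: [4.5, -1.9, 3.5]
grip_width: 0.0172
finger_force: 31.1
clock: 51.5
position: [0.5069, -0.126, 0.124]
tool_rot: [-3.141, 0.001, 1.42]
force: [5.2, -4.0, 4.3]
grip_width: 0.0172
finger_force: 31.1
233 192 n 230 c [596.7 138.3] mean [595.8 139. ] size [32.7 65.7] ang 179.0 z 57.7
274 198 n 175 c [578.2  19.6] mean [577.3  17.9] size [28.5 65.5] ang 171.6 z 57.2
254 196 n 570 c [584.8  77.8] mean [585.1  77.9] size [95.  60.2] ang 81.7 z 45.1
at [ 507.2 -123.6  124.1] [180.   -0.   81.5] t 51.55
```

```bash
python3 -m inch '[[0,0,0,0,0,0,1],[0,0,0,0,0,0,1],[0,0,0,0,0,0,1],[0,0,0,0,0,0,1],[0,0,-0.2,0,0,0,1],[0,0,-0.5,0,0,0,1],[0,0,-0.7,0,0,0,1],[0,0,-0.7,0,0,0,1]]'
python3 - <<'E'
from m2 import *
c=cam('top')
print('row');comps(c,(236,170,310,225),.036,.05,50)
print('lamp');comps(c,(130,180,235,265),.115,.14);comps(c,(130,180,235,265),.16,.2)
c=cam('side');save('s3.png',cv2.resize(c[0]['img'][140:300,140:380],None,fx=3.3,fy=3.3))
E
python3 go.py 503.6,332.1,260,67.2 503.6,332.1,170,67.2
```

```text
clock: 52.55
position: [0.5084, -0.126, 0.2667]
tool_rot: [3.137, 0.001, 1.421]
force: [0.7, 0.4, 0.4]
grip_width: 0.0851
finger_force: 0.0
row
254 196 n 578 c [584.6  76.6] mean [584.4  77. ] size [101.   60.2] ang 81.4 z 45.1
lamp
163 221 n 569 c [504.1 332.9] mean [508.3 328.3] size [100.4  69.1] ang 67.3 z 126.7
158 222 n 239 c [503.6 332.3] mean [503.6 331.4] size [97.  18.1] ang 67.5 z 177.4
at [ 507.1 -125.9  263.7] [-180.     0.    81.4] t 52.65
503.6,332.1,260,67.2 world 503.6 332.1 -> [ 2.262 -0.359  0.018] [-0.     0.     0.158]
503.6,332.1,170,67.2 world 503.6 332.1 -> [ 2.262 -0.359  0.468] [-0.     0.     0.158]
```

View pics/s3.png

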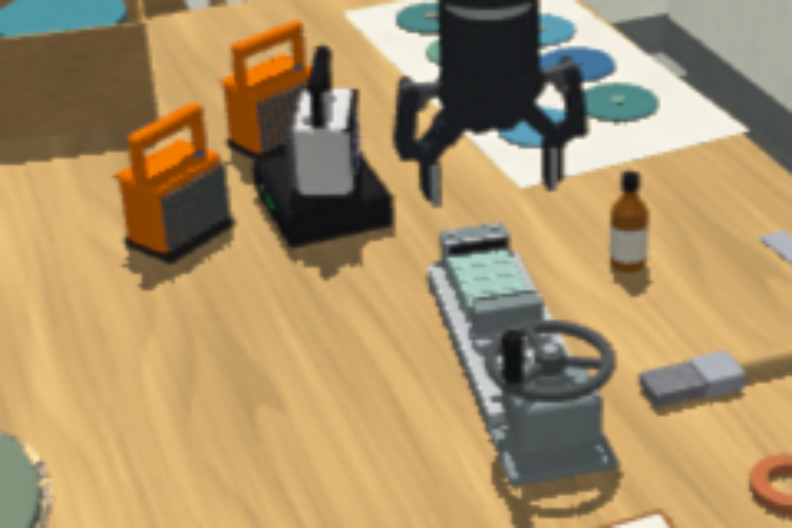

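Run:
```python
from h import *
c=cam('side');d=cam('top')
a=cv2.resize(c[0]['img'][150:215,210:262],None,fx=9,fy=9,interpolation=cv2.INTER_CUBIC)[:585]
b=cv2.resize(d[0]['img'][203:252,135:165+30],None,fx=5,fy=5,interpolation=cv2.INTER_CUBIC)
o=np.zeros((585,a.shape[1]+b.shape[1],3),np.uint8);o[:a.shape[0],:a.shape[1]]=a;o[:b.shape[0],a.shape[1]:]=b
save('l2.png',o)
```

```text
(no output)
```

View pics/l2.png

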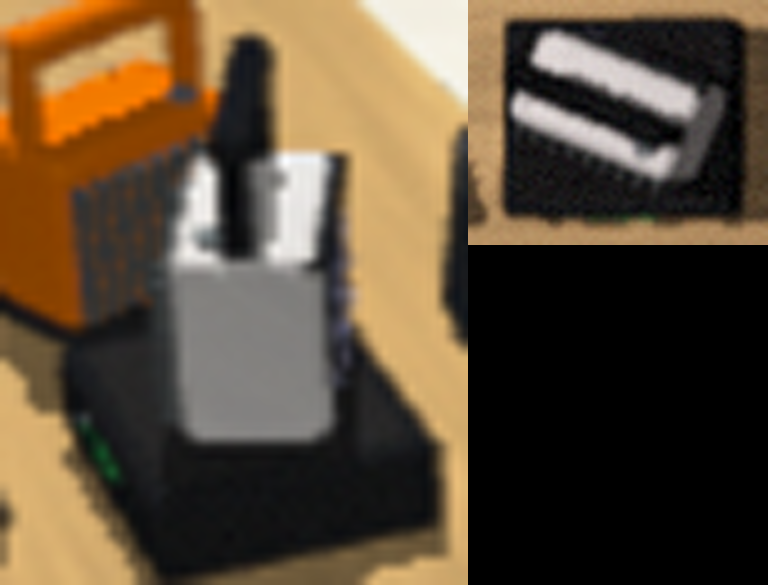

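White body with black handle: the LED dots show at crop (345,290) on its right, world +x, and the fins are at left. It is the only white lamp, and the orange ones are left alone. Lamp x therefore heads -22.6°.

```bash
python3 -m inch '[[0.3,0,0,0,0,0,1],[0.6,-0.1,0,0,0,0,1],[0.9,-0.15,0,0,0,0.1,1],[0.98,-0.15,0,0,0,0.156,1],[0.98,-0.15,0,0,0,0.156,1],[0.98,-0.15,0,0,0,0.156,1]]'; python3 -m inch '[[0.3,0,0,0,0,0,1],[0.6,0,0,0,0,0,1],[0.9,0,0,0,0,0,1],[0.98,0,0,0,0,0,1],[0.98,0,0,0,0,0,1],[0.98,0,0,0,0,0,1]]';python3 go.py 503.6,332.2,260,67.4 503.6,332.2,168,67.4
python3 - <<'E'
from m2 import *
c=cam('side'); comps(c,(190,130,280,230),.16,.19,15)
E
```

```text
clock: 53.5
position: [0.5066, 0.0716, 0.2632]
tool_rot: [-3.141, 0.001, 1.177]
force: [1.1, 0.1, 0.6]
grip_width: 0.0854
finger_force: 0.0
clock: 54.25
position: [0.5824, 0.2513, 0.2638]
tool_rot: [3.141, 0.001, 1.175]
force: [0.3, 0.8, -0.5]
grip_width: 0.0855
finger_force: 0.0
at [582.4 251.3 263.8] [1.80e+02 1.00e-01 6.73e+01] t 54.25
503.6,332.2,260,67.4 world 503.6 332.2 -> [ 0.221 -0.519  0.019] [ 0.     0.001 -0.001]
503.6,332.2,168,67.4 world 503.6 332.2 -> [ 0.222 -0.52   0.479] [ 0.     0.001 -0.001]
236 161 n 89 c [505.1 327.4] mean [502.  316.9] size [98.9 18.4] ang 67.4 z 177.4
```

```bash
python3 -m inch '[[0.12,-0.26,0,0,0,0,1],[0.222,-0.52,0,0,0,0,1],[0.222,-0.52,0,0,0,0,1],[0.222,-0.52,0.1,0,0,0,1],[0.222,-0.52,0.25,0,0,0,1],[0.222,-0.52,0.4,0,0,0,1],[0.222,-0.52,0.46,0,0,0,1],[0.222,-0.52,0.479,0,0,0,1],[0.222,-0.52,0.479,0,0,0,1],[0.222,-0.52,0.479,0,0,0,1]]'; python3 go.py 503.6,332.2,168,67.4
```

```text
clock: 55.55
position: [0.5036, 0.3346, 0.169]
tool_rot: [3.141, -0.001, 1.176]
force: [0.8, -0.9, -0.1]
grip_width: 0.0849
finger_force: 0.0
at [503.6 334.6 169. ] [ 1.80e+02 -1.00e-01  6.74e+01] t 55.55
503.6,332.2,168,67.4 world 503.6 332.2 -> [-0.011  0.005  0.005] [ 0.    -0.001 -0.   ]
```

```bash
python3 -m inch '[[-0.008,0.003,0.005,0,0,0,1],[-0.008,0.003,0.005,0,0,0,0.1],[-0.008,0.003,0.005,0,0,0,0.1],[-0.008,0.003,0.005,0,0,0,0.1],[-0.008,0.003,0.005,0,0,0,0.1],[-0.008,0.003,0.005,0,0,0,0.1],[-0.008,0.003,0.005,0,0,0,0.1],[-0.008,0.003,0.005,0,0,0,0.1],[-0.008,0.003,0.005,0,0,0,0.1]]' 90; python3 -m inch '[[0,0,-0.05,0,0,0,0.1],[0,0,-0.15,0,0,0,0.1],[0,0,-0.25,0,0,0,0.1],[0,0,-0.35,0,0,0,0.1],[0,0,-0.4,0,0,0,0.1],[0,0,-0.4,0,0,0,0.1]]'; python3 go.py 65,102,248,81.45,j 65,102,132,81.45,j
python3 - <<'E'
from m2 import *
c=cam('top'); comps(c,(130,180,235,265),.19,.225)
E
```

```text
clock: 56.68
position: [0.5034, 0.3328, 0.1673]
tool_rot: [3.141, -0.0, 1.176]
force: [2.3, -2.1, 4.9]
grip_width: 0.0167
finger_force: 89.1
clock: 57.42
position: [0.503, 0.3328, 0.2473]
tool_rot: [-3.142, -0.0, 1.176]
force: [-0.9, -0.4, -8.3]
grip_width: 0.0168
finger_force: 88.8
at [503.  332.8 247.3] [-180.    -0.    67.4] t 57.42
65,102,248,81.45,j world 484.0 82.3 -> [-1.193  0.394 -0.004] [-0.    -0.    -0.156]
65,102,132,81.45,j world 484.0 82.3 -> [-1.193  0.394  0.576] [-0.    -0.    -0.156]
168 219 n 186 c [514.7 297.2] mean [511.8 298.2] size [61.9 31.6] ang 41.4 z 206.5
```

```bash
python3 -m inch '[[-0.2,0.1,0,0,0,0,0.1],[-0.45,0.2,0,0,0,-0.05,0.1],[-0.7,0.3,0,0,0,-0.1,0.1],[-0.9,0.36,0,0,0,-0.15,0.1],[-0.97,0.39,0,0,0,-0.156,0.1],[-0.97,0.39,0,0,0,-0.156,0.1],[-0.97,0.39,0,0,0,-0.156,0.1],[-0.97,0.39,0,0,0,-0.156,0.1]]'; python3 go.py 68,102,180,81.45,j 68,102,131,81.45,j
```

```text
clock: 58.48
position: [0.5004, 0.1246, 0.2469]
tool_rot: [-3.141, -0.0, 1.423]
force: [-0.2, 0.3, -7.7]
grip_width: 0.0162
finger_force: 88.9
at [500.4 124.6 246.9] [-180.    -0.    81.5] t 58.48
68,102,180,81.45,j world 484.4 85.3 -> [-0.206 -0.05   0.334] [-0.    -0.     0.001]
68,102,131,81.45,j world 484.4 85.3 -> [-0.206 -0.05   0.579] [-0.    -0.     0.001]
```

```bash
python3 -m inch '[[-0.15,-0.05,0,0,0,0,0.1],[-0.206,-0.05,0,0,0,0,0.1],[-0.206,-0.05,0.05,0,0,0,0.1],[-0.206,-0.05,0.15,0,0,0,0.1],[-0.206,-0.05,0.25,0,0,0,0.1],[-0.206,-0.05,0.35,0,0,0,0.1],[-0.206,-0.05,0.45,0,0,0,0.1],[-0.206,-0.05,0.52,0,0,0,0.1],[-0.206,-0.05,0.55,0,0,0,0.1],[-0.206,-0.05,0.56,0,0,0,0.1],[-0.206,-0.05,0.57,0,0,0,0.1],[-0.206,-0.05,0.575,0,0,0,0.1],[-0.206,-0.05,0.575,0,0,0,0.1]]'; python3 go.py 68,102,127.5,81.45,j
python3 - <<'E'
from m2 import *
c=cam('top');comps(c,(230,170,310,275),.08,.105,60); comps(c,(230,170,310,225),.036,.05,50)
save('s5.png',cv2.resize(cam('side')[0]['img'][140:290,160:360],None,fx=3.6,fy=3.6))
E
```

```text
clock: 60.1
position: [0.4847, 0.0844, 0.1323]
tool_rot: [3.141, -0.0, 1.421]
force: [-0.3, 0.1, -6.8]
grip_width: 0.0167
finger_force: 88.8
at [484.7  84.4 132.3] [180.   -0.   81.4] t 60.1
68,102,127.5,81.45,j world 484.4 85.3 -> [ 0.004 -0.002  0.024] [ 0. -0. -0.]
307 204 n 82 c [556.4 -76.5] mean [556.1 -77.5] size [12.  66.9] ang 179.3 z 93.7
256 194 n 413 c [584.6  76.1] mean [591.2  69.8] size [96.1 60.5] ang 81.8 z 45.3
```

View pics/s5.png

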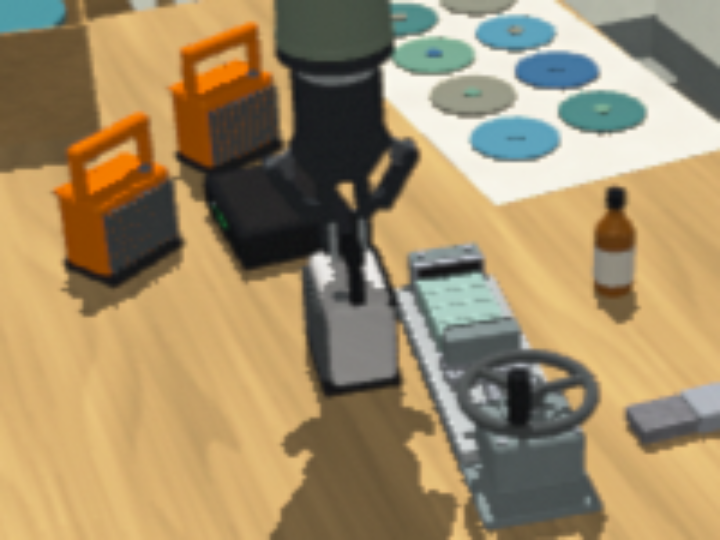

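The lamp hangs upright just above the bench beside the row at crop (350,330), window towards the glass. Setting it down in small steps.

```bash
python3 -m inch '[[0,0,0.006,0,0,0,0.1],[0,0,0.011,0,0,0,0.1],[0,0,0.016,0,0,0,0.1],[0,0,0.02,0,0,0,0.1],[0,0,0.022,0,0,0,0.1],[0,0,0.022,0,0,0,0.1]]'; python3 -m inch '[[0,0,0.002,0,0,0,0.1],[0,0,0.003,0,0,0,0.1],[0,0,0.003,0,0,0,0.1]]'
```

```text
clock: 60.95
position: [0.4848, 0.0846, 0.1278]
tool_rot: [3.141, -0.0, 1.421]
force: [0.7, 1.2, -3.9]
grip_width: 0.0165
finger_force: 89.4
clock: 61.32
position: [0.485, 0.085, 0.1276]
tool_rot: [3.141, -0.001, 1.422]
force: [-0.5, 3.3, 6.9]
grip_width: 0.0164
finger_force: 91.0
```

```bash
python3 -m inch '[[0,0,0,0,0,0,0.5],[0,0,0,0,0,0,1],[0,0,0,0,0,0,1],[0,0,0,0,0,0,1],[0,0,0,0,0,0,1],[0,0,-0.1,0,0,0,1],[0,0,-0.3,0,0,0,1],[0,0,-0.6,0,0,0,1],[0.3,0,-0.9,0,0,0,1],[0.6,0,-0.9,0,0,0,1],[0.9,-0.2,-0.9,0,0,0,1],[0.9,-0.4,-0.9,0,0,0,1],[0.9,-0.4,-0.9,0,0,0,1]]'
python3 - <<'E'
from m2 import *
c=cam('top');comps(c,(230,170,310,275),.08,.093,100);comps(c,(230,190,300,275),.12,.15,30); print('row');comps(c,(230,170,310,225),.036,.05,50);print('fence,jaw');comps(c,(228,170,300,215),.05,.064,30)
save('t6.png',cv2.resize(c[0]['img'][165:275,215:345],None,fx=5,fy=5))
E
```

```text
clock: 62.95
position: [0.4293, 0.2769, 0.3075]
tool_rot: [-3.142, -0.0, 1.427]
force: [0.7, 0.2, -0.2]
grip_width: 0.0855
finger_force: 0.0
251 222 n 284 c [506.6  83.7] mean [506.4  83.3] size [99.1 26.2] ang 80.7 z 87.1
249 235 n 191 c [466.4  90.5] mean [467.1  90.3] size [98.1 20.6] ang 81.0 z 87.1
249 229 n 215 c [484.9  87.4] mean [484.7  87.4] size [98.5 17.8] ang 81.5 z 137.3
row
254 196 n 595 c [585.   75.9] mean [584.2  75.5] size [98.1 60.4] ang 81.8 z 45.2
fence,jaw
233 191 n 223 c [596.3 137.9] mean [596.8 138.3] size [33.8 65.6] ang 173.1 z 57.2
275 198 n 174 c [577.7  15.6] mean [577.7  15.4] size [24.6 64.9] ang 171.4 z 57.6
```

View pics/t6.png

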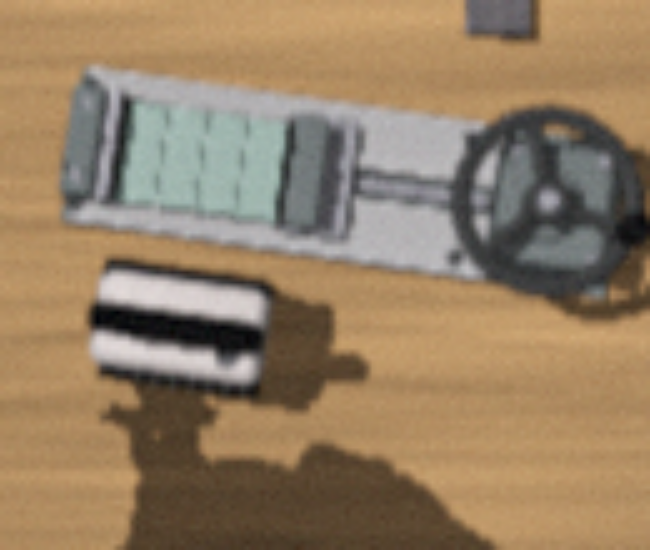

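```bash
python3 -m inch '[[0.2,-0.1,0,0,0,0,1],[0.2,-0.1,0,0,0,0,1],[0.2,-0.1,0,0,0,0,1],[0.2,-0.1,0,0,0,0,1],[0.2,-0.1,0,0,0,0,1],[0.2,-0.1,0,0,0,0,1],[0.2,-0.1,0,0,0,0,1],[0.2,-0.1,0,0,0,0,1],[0.2,-0.1,0,0,0,0,1],[0.2,-0.1,0,0,0,0,1],[0.2,-0.1,0,0,0,0,1],[0.2,-0.1,0,0,0,0,1]]'
python3 - <<'E'
from m2 import *
for i in range(2):
    c=cam('top');print('jaw');comps(c,(262,170,300,215),.05,.064,30);comps(c,(295,175,360,235),.11,.16,10);comps(c,(230,170,310,225),.036,.05,50)
comps(c,(230,190,300,275),.12,.15,30)
E
```

```text
clock: 64.5
position: [0.4185, 0.3169, 0.3071]
tool_rot: [-3.142, 0.0, 1.421]
force: [-1.2, -0.0, -0.2]
grip_width: 0.0853
finger_force: 0.0
jaw
275 198 n 180 c [578.2  16.6] mean [577.6  15.1] size [27.6 65.4] ang 171.5 z 57.3
342 208 n 39 c [ 542.7 -172.2] mean [ 542.6 -171.7] size [14.6 16.8] ang 179.0 z 140.7
255 196 n 572 c [584.4  74.8] mean [584.2  75.1] size [98.3 60.1] ang 81.8 z 45.2
jaw
275 198 n 177 c [577.2  16.5] mean [577.1  15.3] size [27.6 65.1] ang 172.6 z 57.3
342 208 n 40 c [ 542.7 -172.8] mean [ 542.5 -172.1] size [16.7 16.5] ang 59.3 z 139.7
254 196 n 575 c [584.5  75.8] mean [584.3  76.3] size [96.1 60. ] ang 81.4 z 45.6
249 229 n 217 c [484.9  87.2] mean [484.7  87. ] size [98.  17.8] ang 81.5 z 137.5
```

The crank was brushed back about a quarter turn. The jaw still sits about 6 mm past first contact with the fence pressed back, well above 4 N, and everything is at rest. Handing in.

```bash
python3 -c "
from workcell import bot
print(bot.job_done())"
```

```text
the job is handed in; nothing more can be done
None
```

I've handed the job in, and no verdict came back: by my last measurements, all four bars are clamped tight in a row against the fence, and the UV lamp stands upright beside them on the robot's side, window facing the glass about 20 mm from the bed edge. The crank had turned back by about a fifth of a turn, but the fence was still pressed about 6 mm.

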